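Pour grinding balls into the tilt-out bin

TASK

Pull the blue tilt-out bin of the small grey cabinet open to its stop, then pick up the metal scoop by its orange grip and pour its four steel grinding balls into the tilted-out blue bin. Stand the emptied scoop upright on the bench again and leave the blue bin open; the white bin stays shut.

Things in the scene. Friction and masses are not known exactly. Their poses are not given: they have to be found in the camera images.
- blue_bin (a joint): Tilt angle of the blue bin, rad: 0 shut, 0.70 fully out at its stop. The bin is the left one (seen from the robot) of two side by side in a grey steel cabinet 104 deep x 236 wide x 155 mm high that is fixed to the bench. It turns about a level axis along its lower front edge, the top coming out towards the robot. Friction holds it at any angle; about 2 N at the bar moves it. Start: shut or up to 0.06 ajar.
- blue_bin_hinge (a point): Middle of the blue bin's hinge axis, at its lower front edge, 8 mm above the bench. Axes tilt with the bin: x into the cabinet (from the front panel, x = 0, to the low back wall, x = 90 mm), y along the hinge axis to the left, z up the front panel. The bin is an open pocket: front panel 112 wide and 146 mm high, back wall 75 mm high, side walls 104 mm apart outside and 3 mm thick whose upper edge slopes from 150 mm at the front to 75 mm at the back.
- blue_bin_bar (a point): Middle of the blue bin's pull bar: a round level steel bar, diameter 10 mm, 76 mm long along y, held at its two ends above the panel (clear length between the posts 68 mm). In the hinge axes it lies at x = -15, z = 182 mm: when shut it stands 190 mm above the bench, 35 mm above the cabinet's roof and a little in front of it, so fingers pass on both sides from above. Moves with the bin; same axes as the hinge point.
- blue_bin_mouth (a point): Middle of the blue bin's open top, level with the rim (in the hinge axes x = 40, z = 112.5 mm). Fully out, the mouth is nearly level, about 125 mm above the bench, 98 mm wide inside along y; about 90 mm of it (front to back) stands clear in front of the cabinet, and this point then lies about 40 mm in front of the cabinet's face.
- white_bin (a joint): Tilt angle of the like bin with the white front beside it (to its right, 117 mm between centres), rad: 0 shut. It stays shut.
- scoop: Loose metal scoop, 160 g empty, 105 long x 50 wide x 95 mm high, standing flat with its spout turned roughly towards the robot. Origin: underside, 47 mm ahead of the outer back; x to the spout, z up. Flat tray with 30 mm walls, then a spout ramp rising at 23 degrees to the open lip at x = 57, z = 19 mm; the balls roll out once it is tipped about 45 degrees or more, spout down.
- scoop_grip (a point): Where to grip the scoop: centre of height of the orange grip block that stands above the tray, at x = -4, z = 78 mm in the scoop's axes (same axes). The block is 14 mm thick along y, runs from x = -45 to 21 mm and from z = 61 to 95 mm; flat sides, so the fingers close along y. A fixed white spectrometer about 0.2 m high stands close behind the scoop: lift straight up before turning.
- ball_1: One of four like steel balls, diameter 16 mm, 16 g, lying loose in the scoop's tray. Origin: its centre.
- ball_2: One of four like steel balls, diameter 16 mm, 16 g, lying loose in the scoop's tray. Origin: its centre.
- ball_3: One of four like steel balls, diameter 16 mm, 16 g, lying loose in the scoop's tray. Origin: its centre.
- ball_4: One of four like steel balls, diameter 16 mm, 16 g, lying loose in the scoop's tray. Origin: its centre.

How it is judged:
On the way, in this order (a step that is already met when the one before it is completed fails the run):
1. the blue bin is pulled open to its stop while the four balls still lie in the scoop on the bench (value of joint blue_bin above 0.62 rad and height (world z) of scoop below 0.02 m and distance between each of ball_1, ball_2, ball_3, ball_4 and scoop below 0.06 m), for 0.2 s.
2. the four balls are poured into the open blue bin from the raised scoop (value of joint blue_bin above 0.62 rad and height (world z) of scoop_grip above 0.13 m and x of ball_1 in the frame of blue_bin_hinge between 0 and 0.09 m and y of ball_1 in the frame of blue_bin_hinge between -0.052 and 0.052 m and z of ball_1 in the frame of blue_bin_hinge between 0 and 0.14 m and x of ball_2 in the frame of blue_bin_hinge between 0 and 0.09 m and y of ball_2 in the frame of blue_bin_hinge between -0.052 and 0.052 m and z of ball_2 in the frame of blue_bin_hinge between 0 and 0.14 m and x of ball_3 in the frame of blue_bin_hinge between 0 and 0.09 m and y of ball_3 in the frame of blue_bin_hinge between -0.052 and 0.052 m and z of ball_3 in the frame of blue_bin_hinge between 0 and 0.14 m and x of ball_4 in the frame of blue_bin_hinge between 0 and 0.09 m and y of ball_4 in the frame of blue_bin_hinge between -0.052 and 0.052 m and z of ball_4 in the frame of blue_bin_hinge between 0 and 0.14 m), for 0.2 s.
At the end, for the whole second after the job is handed in: All four balls lie at rest (under 50 mm/s) inside the blue bin's pocket, the blue bin is open (over 0.62 of its 0.70 rad), the white bin is shut (under 0.1 rad), and the scoop stands released and at rest on the bench, upright within 10 degrees (value of joint blue_bin above 0.62 rad and value of joint white_bin below 0.1 rad and x of ball_1 in the frame of blue_bin_hinge between 0 and 0.09 m and y of ball_1 in the frame of blue_bin_hinge between -0.052 and 0.052 m and z of ball_1 in the frame of blue_bin_hinge between 0 and 0.14 m and x of ball_2 in the frame of blue_bin_hinge between 0 and 0.09 m and y of ball_2 in the frame of blue_bin_hinge between -0.052 and 0.052 m and z of ball_2 in the frame of blue_bin_hinge between 0 and 0.14 m and x of ball_3 in the frame of blue_bin_hinge between 0 and 0.09 m and y of ball_3 in the frame of blue_bin_hinge between -0.052 and 0.052 m and z of ball_3 in the frame of blue_bin_hinge between 0 and 0.14 m and x of ball_4 in the frame of blue_bin_hinge between 0 and 0.09 m and y of ball_4 in the frame of blue_bin_hinge between -0.052 and 0.052 m and z of ball_4 in the frame of blue_bin_hinge between 0 and 0.14 m and linear speed of each of ball_1, ball_2, ball_3, ball_4 below 0.05 m/s and height (world z) of scoop below 0.015 m and angle between scoop's own z axis and vertical below 0.17 rad and linear speed of scoop below 0.02 m/s); the robot touches nothing.
It fails at once if the white bin is pulled open (value of joint white_bin above 0.2 rad).
It also fails if it takes over 69 s, if anything falls off the work surface, if the arm or the gripper's body presses on something with over 40 N, if the wrist force passes 120 N, or if a joint passes its speed limit or range.

ROBOT

A 7-joint arm with a two-finger parallel gripper is mounted at the origin on a cart in front of the work surface, level with it; the furniture and walls round the work are solid. World frame = base frame: x ahead of the robot, y to its left, z up, the work surface at z = 0. Lengths are in m, angles in rad, forces in N, time in s.
With the tool pointing down it reaches from about 0.425 to 0.925 m from the base axis. Payload 6.8 kg.
Tool frame: the origin (TCP) lies midway between the tips of the shut fingers; the grasp point (between the pads) lies arm.hold_point_z behind it (arm.hold_point_z is the distance from the TCP to the grasp point, in m); z points along the fingers, y is the direction in which the jaws open and shut (so a half turn about z gives the same grasp; the last joint's range is limited). The gripper opens to 88 mm and grips with 3 to 60 N. Pads are 20 mm wide; open, the fingers measure 115 mm over their backs; the gripper's body (75 mm by 178 mm) begins 61 mm behind the grasp point.
Start: joints at [-0.108, 0.477, 0.022, 1.555, -0.011, 1.109, -0.083], TCP at [0.675, 0, 0.188] pointing down, gripper open.
Joint ranges: [-2.96, 2.96], [-0.34, 2.1], [-1.41, 1.46], [0.24, 2.44], [-1.37, 4.51], [0.17, 1.92], [-2.96, 2.96]. Speed limits (rad/s): [2.39, 2.39, 3.14, 3.14, 3.14, 3.14, 3.14].

INTERFACE

Orientations are given as a unit quaternion [w, x, y, z].
In Python, from workcell import sense, vision, arm gives the robot as it stands.
- The arm moves only by the shell command python3 -m pendant 'ROWS' [FORCE]. ROWS is JSON, a list of rows, each a list of 7 numbers: the shift along the tool's x, y, z in cm, then the turn, a rotation vector about the tool's x, y, z in degrees, then the closure in counts, from 0 (fully open) to 255 (shut). A call has 1 to 12 rows; each row shifts and turns the commanded pose from where the row before left it, along the tool's axes as they then stand; what a row does not reach is not made up. A row lasts 1/12 s, in which the tool goes at most 41.7 mm and 7.16 degrees, less where a joint would pass 70% of its speed; a pose out of reach is approached as far as the arm can. A call is refused whole if a number of a shift passes 4.17 or a number of a turn 7.16, either way. A call with a gripper value outside its range is refused whole. The fingers move at their own pace and stop on an object; FORCE is the grip in N (left out, the last holds). Time passes only in rows, so rows that do not move let the fingers close. It gives the time, the measured TCP pose, the force and the opening at its end, in the units of the state.
- sense(): the state, without advancing time (a new reading comes with each control period).
- vision.capture(name): name is "scene" or "side" or "wrist"; returns (picture, depth): 420x560x3 uint8, red, green, blue; 420x560 float32, m along the optical axis (not along the pixel's ray), 0 where there is no reading.
- vision.camera_info(name): a dict with "K" (3x3 intrinsics, pixels), "eye" and "rotation" of the camera in the world; the wrist camera has in their place "hand_eye" (4x4, takes a point from camera to tool coordinates, whose origin is the TCP and whose axes are the flange's). Camera axes: x right, y up, looking along -z (the intrinsics and any distortion apply to the point x, -y, -z); pixel columns grow to the right and rows downward; lengths in m; the calibration is good to about 2 mm. A picture is of the moment at which its call begins: read the wrist's pose just before it. camera_info takes no time and is no camera call.
- arm.hand_in(): hands the job in, once; it reports no verdict.
The state is a dict: "clock": time; "qpos": joint angles; "qd": joint speeds; "joint_torque": joint torques, N m; "tcp_pos": TCP position; "eef_rot": TCP orientation; "wrist_force": force on the tool from outside, world axes, zero at the start; "wrist_torque": the same for the moment, N m; "grip_width": finger opening in m.
Only numpy, scipy, OpenCV 4.12 (cv2) and the standard library are available. Lean on these libraries where they do the work, as an engineer would, in place of code of your own. Each camera call takes 0.05 s, during which the arm holds its last target.

## Working session

There is one attempt and no reset: what is moved stays moved. The work goes in short steps, Python scripts to look and compute and a shell command to move; the robot and the scene stay as the last step left them, time stands still between calls to the robot, and variables do not carry over. Pictures are saved under pics/ and viewed, and the job is handed in when it is done.

```bash
ls; mkdir -p pics; python3 - <<'E'
from workcell import sense, vision, arm
import cv2,numpy as np
s=sense(); print({k:np.round(v,3) for k,v in s.items()}); print(arm.hold_point_z)
for n in ["scene","side","wrist"]:
    p,d=vision.capture(n); cv2.imwrite(f"pics/{n}0.png",p[:,:,::-1]); np.save(f"pics/{n}0.npy",d); print(n,vision.camera_info(n))
E
```

```text
pics
{'clock': np.float64(0.0), 'qpos': array([-0.108,  0.478,  0.022,  1.556, -0.012,  1.109, -0.083]), 'qd': array([ 0.001, -0.001,  0.001,  0.   , -0.001,  0.001,  0.001]), 'joint_torque': array([-1.0000e-03, -5.8285e+01,  1.5340e+00, -2.7261e+01, -5.4000e-02,
        1.7000e-02,  0.0000e+00]), 'tcp_pos': array([ 0.674, -0.   ,  0.187]), 'eef_rot': array([-0.001,  0.707,  0.707, -0.001]), 'wrist_force': array([ 0.206, -0.723, -0.299]), 'wrist_torque': array([-0.034,  0.028, -0.003]), 'grip_width': np.float64(0.088)}
0.0187
scene {'K': array([[467.74241884,   0.        , 279.54008443],
       [  0.        , 467.74241884, 205.55952483],
       [  0.        ,   0.        ,   1.        ]]), 'eye': array([0.25989102, 0.48353219, 0.75374649]), 'rotation': array([-0.19928392, -0.08940198,  0.38878169,  0.89506536])}
side {'K': array([[425.60846198,   0.        , 286.2832634 ],
       [  0.        , 425.60846198, 202.82198563],
       [  0.        ,   0.        ,   1.        ]]), 'eye': array([0.49016511, 0.70976726, 0.47582184]), 'rotation': array([-0.03111075, -0.00463387,  0.54622018,  0.83705087])}
wrist {'K': array([[363.84825995,   0.        , 283.61969873],
       [  0.        , 363.84825995, 210.46483696],
       [  0.        ,   0.        ,   1.        ]]), 'hand_eye': array([[-3.40772938e-04,  9.68809662e-01,  2.47805818e-01,
         6.63904933e-02],
       [ 9.99999937e-01,  3.53521607e-04, -6.94992413e-06,
        -1.45150357e-04],
       [-9.43378649e-05,  2.47805801e-01, -9.68809721e-01,
        -1.97552494e-01],
       [ 0.00000000e+00,  0.00000000e+00,  0.00000000e+00,
         1.00000000e+00]])}
```

View pics/scene0.png

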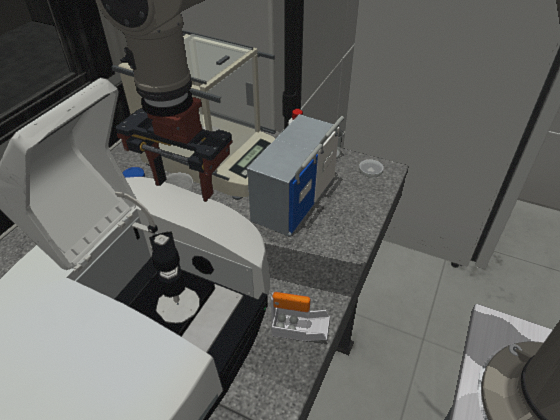

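View pics/side0.png

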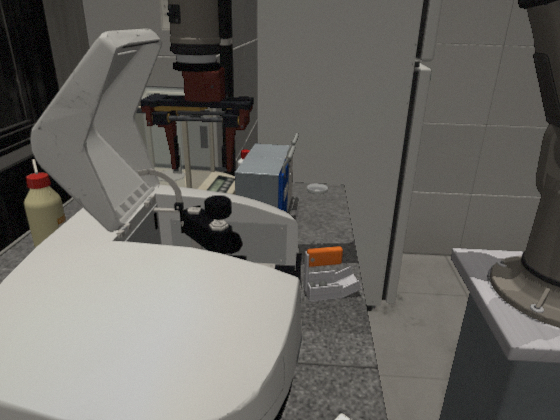

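View pics/wrist0.png

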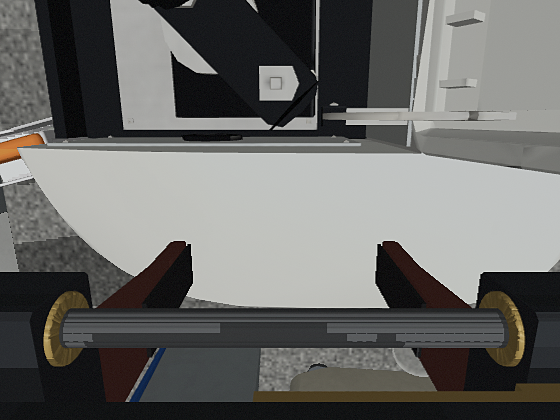

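The scene view shows the cabinet (blue front at about (300,195)), the pull bars at (330,140), the scoop with its orange grip at (292,302) and the spectrometer beside it. Next I measure with depth.

```bash
cat > h.py <<'E'
import numpy as np,cv2
from scipy.spatial.transform import Rotation as R
from workcell import sense, vision, arm
def q2R(q): return R.from_quat([q[1],q[2],q[3],q[0]]).as_matrix()
def pose(name,s=None):
    c=vision.camera_info(name)
    if 'eye' in c: return c['K'],q2R(c['rotation']),np.array(c['eye'])
    s=s or sense(); T=q2R(s['eef_rot']); H=c['hand_eye']
    return c['K'],T@H[:3,:3],T@H[:3,3]+s['tcp_pos']
def cloud(d,K,Rm,e):
    v,u=np.mgrid[:d.shape[0],:d.shape[1]]
    p=np.stack([(u-K[0,2])/K[0,0]*d,-(v-K[1,2])/K[1,1]*d,-d],-1)
    return p@Rm.T+e
def look(name,tag):
    s=sense(); P=pose(name,s); p,d=vision.capture(name)
    cv2.imwrite(f"pics/{name}{tag}.png",p[:,:,::-1]); return p,d,cloud(d,*P)
def orange(p):
    h=cv2.cvtColor(p,cv2.COLOR_RGB2HSV); return cv2.inRange(h,(5,170,110),(18,255,255))>0
def blue(p):
    h=cv2.cvtColor(p,cv2.COLOR_RGB2HSV); return cv2.inRange(h,(100,150,50),(125,255,255))>0
def proj(name,X):
    K,Rm,e=pose(name); c=(np.asarray(X)-e)@Rm; return np.stack([K[0,2]+K[0,0]*c[:,0]/-c[:,2],K[1,2]-K[1,1]*c[:,1]/-c[:,2]],-1)
E
python3 - <<'E'
from h import *
for n in ["scene","side"]:
    p=cv2.imread(f"pics/{n}0.png")[:,:,::-1].copy(); d=np.load(f"pics/{n}0.npy"); C=cloud(d,*pose(n))
    for nm,m in(("or",orange(p)),("bl",blue(p))):
        m=m&(d>0)&(C[...,0]>0.2)
        if nm=="bl": m[:, :230]=0
        q=C[m]; print(n,nm,len(q),np.round(np.percentile(q,[1,5,50,95,99],axis=0),3).tolist())
        if nm=="or":
            t=q[q[:,2]>np.percentile(q[:,2],99)-0.006]; r=cv2.minAreaRect((t[:,:2]*1000).astype(np.float32)); print("top rect",r,np.median(t[:,2]))
        else:
            r=cv2.minAreaRect((q[:,:2]*1000).astype(np.float32)); print(r)
    # roof
    h=C[...,2]; m=(d>0)&(abs(h-0.155)<0.006)&(C[...,1]<-0.02)&(C[...,1]>-0.5)&(C[...,0]>0.45)&(C[...,0]<0.85)
    g=(p.max(2).astype(int)-p.min(2)<40); m&=g
    nn,l,st,_=cv2.connectedComponentsWithStats(m.astype(np.uint8)); k=1+np.argmax(st[1:,4]); q=C[l==k]
    print("roof",st[k],cv2.minAreaRect((q[:,:2]*1000).astype(np.float32)),np.median(q[:,2]))
    b=cv2.boxPoints(cv2.minAreaRect((q[:,:2]*1000).astype(np.float32)));print(np.round(b))
    # bars
    m=(d>0)&(h>0.18)&(h<0.2)&(C[...,1]<-0.05)&(C[...,1]>-0.5)&(C[...,0]>0.45)&(C[...,0]<0.8)
    m[:,:270]=0
    q=C[m];print("bars",len(q),np.round(np.percentile(q,[1,25,50,75,99],axis=0),3).tolist())
E
```

```text
scene or 355 [[0.42, 0.032, 0.076], [0.422, 0.036, 0.08], [0.446, 0.045, 0.093], [0.475, 0.054, 0.096], [0.478, 0.056, 0.097]]
top rect ((449.23248291015625, 43.8586311340332), (63.04219055175781, 14.178102493286133), 13.683457374572754) 0.09421380168145854
scene bl 1052 [[0.533, -0.275, 0.012], [0.534, -0.268, 0.018], [0.539, -0.204, 0.086], [0.55, -0.169, 0.152], [0.552, -0.167, 0.154]]
((544.3968505859375, -230.5939178466797), (53.7408447265625, 123.15127563476562), 20.576744079589844)
roof [ 247  114   86   71 2832] ((586.136962890625, -284.1749267578125), (239.51222229003906, 111.46170806884766), 86.78766632080078) 0.1548610707242185
[[ 524. -401.]
 [ 635. -407.]
 [ 648. -168.]
 [ 537. -161.]]
bars 290 [[0.514, -0.376, 0.182], [0.519, -0.324, 0.191], [0.522, -0.251, 0.193], [0.525, -0.21, 0.194], [0.533, -0.181, 0.196]]
side or 409 [[0.42, 0.035, 0.072], [0.422, 0.039, 0.075], [0.447, 0.047, 0.09], [0.475, 0.054, 0.097], [0.479, 0.056, 0.098]]
top rect ((449.599365234375, 43.70808029174805), (63.155311584472656, 12.497092247009277), 15.84916877746582) 0.09564502348393464
side bl 227 [[0.534, -0.278, 0.048], [0.535, -0.274, 0.058], [0.542, -0.173, 0.115], [0.552, -0.168, 0.154], [0.552, -0.167, 0.156]]
((541.9794921875, -222.51119995117188), (17.605302810668945, 112.66931915283203), 1.4716495275497437)
roof [ 235  143   55   35 1334] ((590.0274658203125, -284.14385986328125), (239.2566375732422, 98.84474182128906), 86.165283203125) 0.1570752997809901
[[ 533. -400.]
 [ 631. -407.]
 [ 647. -168.]
 [ 549. -161.]]
bars 134 [[0.514, -0.377, 0.181], [0.521, -0.306, 0.191], [0.524, -0.243, 0.195], [0.528, -0.192, 0.197], [0.534, -0.18, 0.198]]
```

```bash
python3 - <<'E'
import cv2
p=cv2.imread("pics/scene0.png"); a=cv2.resize(p[100:250,230:410],None,fx=4,fy=4); cv2.imwrite("pics/z1.png",a[:600])
b=cv2.resize(p[270:350,250:350],None,fx=7,fy=7);cv2.imwrite("pics/z2.png",b)
E
```

```text
(no output)
```

View pics/z1.png

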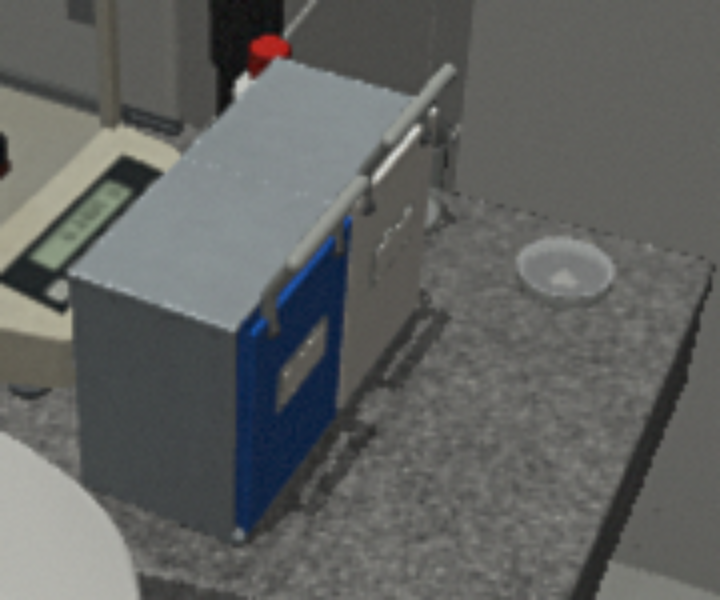

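View pics/z2.png

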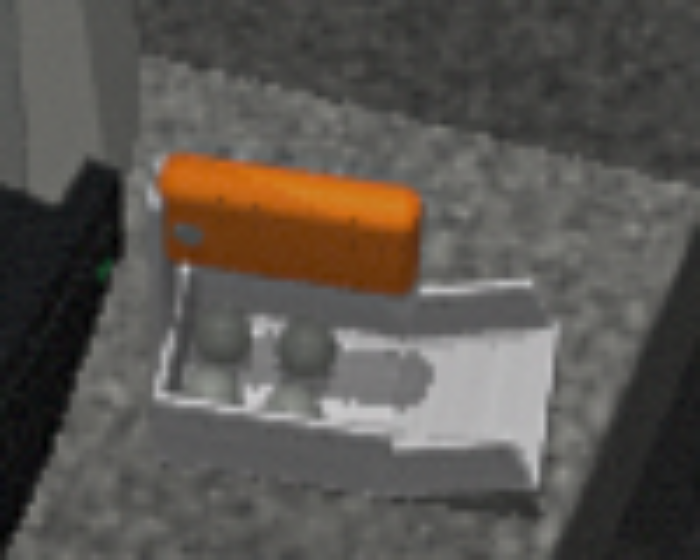

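```bash
python3 - <<'E'
from h import *
for n in ["scene","side"]:
    p=cv2.imread(f"pics/{n}0.png")[:,:,::-1].copy(); d=np.load(f"pics/{n}0.npy"); C=cloud(d,*pose(n))
    h=C[...,2]; m=(d>0)&(h>0.186)&(h<0.205)&(C[...,1]<-0.15)&(C[...,1]>-0.42)&(C[...,0]>0.49)&(C[...,0]<0.56)
    q=C[m]; print(n,np.histogram(q[:,1],np.arange(-.40,-.14,.01)))
    for lo,hi in((-.265,-.15),(-.4,-.295)):
        b=q[(q[:,1]>lo)&(q[:,1]<hi)]
        c=b.mean(0); f=np.polyfit(b[:,1],b[:,0],1); print(len(b),c.round(4),"slope deg",np.degrees(np.arctan(f[0])), "x at mid",np.polyval(f,-.22),b[:,1].min(),b[:,1].max(),b[:,2].max())
    # blue panel plane
    mm=blue(p)&(d>0)&(C[...,0]>.4)&(C[...,1]<-.1)&(C[...,2]>.02)&(C[...,2]<.145); q=C[mm]
    A=np.c_[q[:,1],q[:,2],np.ones(len(q))]; s=np.linalg.lstsq(A,q[:,0],rcond=None)[0]; r=A@s-q[:,0]; k=abs(r)<.004
    s=np.linalg.lstsq(A[k],q[k,0],rcond=None)[0];print("panel x=",s,"yaw deg",np.degrees(np.arctan(s[0])),"tilt",-s[1],k.mean(),q[k,1].min(),q[k,1].max())
    print(np.round(s@[-.22,.15,1],4),np.round(s@[-.22,.008,1],4))
    m=orange(p)&(d>0)&(C[...,2]>.065); q=C[m]; f=None
    t=q[q[:,2]<.088]; f=np.polyfit(t[:,0],t[:,1],1); print("grip side yaw",np.degrees(np.arctan(f[0])), "y at x=.448",np.polyval(f,.448),q[:,0].min(),q[:,0].max())
E
```

```text
scene (array([ 0,  0, 12, 11, 15, 15, 12, 13, 14, 17, 11,  0,  0,  4, 15, 17, 17,
       17, 16, 18, 17, 28,  2,  0,  0]), array([-0.4 , -0.39, -0.38, -0.37, -0.36, -0.35, -0.34, -0.33, -0.32,
       -0.31, -0.3 , -0.29, -0.28, -0.27, -0.26, -0.25, -0.24, -0.23,
       -0.22, -0.21, -0.2 , -0.19, -0.18, -0.17, -0.16, -0.15]))
151 [ 0.5241 -0.2172  0.1928] slope deg 4.543906772521639 x at mid 0.5238342604810584 -0.2623727583169253 -0.1778672831687681 0.19654007431652276
120 [ 0.5193 -0.3345  0.1931] slope deg 4.249445801621697 x at mid 0.527840143279618 -0.3775116377345574 -0.29679982238749314 0.19715996864396035
panel x= [ 0.11651866 -0.03714328  0.56663112] yaw deg 6.646058808628317 tilt 0.03714327552000929 0.02213666987487969 -0.26127498258080484 -0.2024781284414382
0.5354 0.5407
grip side yaw 14.46910684917073 y at x=.448 0.04854431945860123 0.41813726224736597 0.4800071747118251
side (array([ 0,  0,  4,  4,  4,  5,  5,  4,  4, 12,  8,  0,  0,  1,  6,  4,  6,
        7,  5,  6,  9, 21,  1,  0,  0]), array([-0.4 , -0.39, -0.38, -0.37, -0.36, -0.35, -0.34, -0.33, -0.32,
       -0.31, -0.3 , -0.29, -0.28, -0.27, -0.26, -0.25, -0.24, -0.23,
       -0.22, -0.21, -0.2 , -0.19, -0.18, -0.17, -0.16, -0.15]))
66 [ 0.5252 -0.2098  0.1941] slope deg 4.748207622132273 x at mid 0.5243158364206648 -0.2628599954144262 -0.1795227316390422 0.19750708626678626
50 [ 0.5204 -0.3267  0.1948] slope deg 5.04287739292777 x at mid 0.5297777787696589 -0.37900035245365293 -0.29551577830127007 0.1979776722398845
panel x= [-0.20433296 -0.01508752  0.5091562 ] yaw deg -11.548444348044463 tilt 0.01508752290643689 0.44502617801047123 -0.1784360888650346 -0.1661333170122956
0.5518 0.554
grip side yaw 14.661817942080704 y at x=.448 0.048201626179998305 0.41816755316142185 0.4810099886144794
```

```bash
python3 -m pendant '[[0,0,-3,0,0,0,0],[0,0,-4,0,0,0,0],[-2.2,-1.5,0,0,0,0,0],[-2.2,-1.5,0,0,0,0,0],[-2.2,-1.5,0,0,0,0,0],[-2.2,-1.5,0,0,0,0,0],[-2.2,-1.5,0,0,0,0,0],[-2.2,-1.5,0,0,0,0,0],[-2.2,-1.5,0,0,0,0,0],[-2.2,-1.5,0,0,0,0,0],[-2.2,-1.5,0,0,0,0,0],[-2.2,-1.4,0,0,0,0,0]]'
python3 -m pendant '[[0,0,0,0,0,4.6,0],[0,0,0,0,0,0,0],[0,0,0,0,0,0,0]]'
python3 - <<'E'
from h import *
s=sense();print(s['tcp_pos'],s['eef_rot'])
T=q2R(s['eef_rot']);print(T.round(3))
d=np.array([.525,-.22,.173])-s['tcp_pos'];print("tool cm",(T.T@d*100).round(2))
p,dd,C=look("wrist",1)
E
```

```text
clock: 1.15
tcp_pos: [0.5248, -0.221, 0.2574]
eef_rot: [-0.0, 0.707, 0.707, -0.0]
wrist_force: [0.7, -0.6, 0.2]
grip_width: 0.0878
clock: 1.4
tcp_pos: [0.5261, -0.2195, 0.2574]
eef_rot: [-0.0, 0.734, 0.679, 0.0]
wrist_force: [-0.2, 0.9, 0.3]
grip_width: 0.0878
[ 0.52607254 -0.21953048  0.25741822] [-1.94116494e-04  7.34224185e-01  6.78907056e-01  1.34445118e-04]
[[ 0.078  0.997 -0.   ]
 [ 0.997 -0.078  0.   ]
 [ 0.    -0.    -1.   ]]
tool cm [-0.06 -0.1   8.44]
```

View pics/wrist1.png

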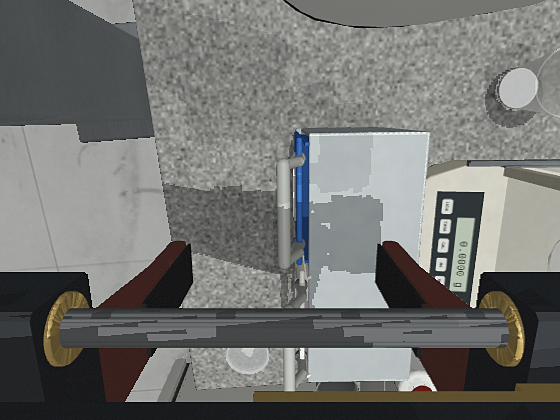

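The wrist view shows the blue bin's bar at columns 278-290, rows 158-265. It runs parallel to the fingers' faces and is centred between them.

```bash
python3 - <<'E'
from h import *
p,d,C=look("wrist",2)
m=(d>0)&(C[...,2]>.185)&(C[...,2]<.2)&(C[...,1]>-.28)&(C[...,1]<-.15)&(C[...,0]>.49)&(C[...,0]<.56)
q=C[m];f=np.polyfit(q[:,1],q[:,0],1);print(len(q),q.min(0),q.max(0),np.median(q,0),np.degrees(np.arctan(f[0])),np.polyval(f,-.22))
E
python3 -m pendant '[[0,-0.1,2.8,0,0,0,0],[0,0,2.8,0,0,0,0],[0,0,2.7,0,0,0,0],[0,0,0,0,0,0,0],[0,0,0,0,0,0,100],[0,0,0,0,0,0,195],[0,0,0,0,0,0,195],[0,0,0,0,0,0,195],[0,0,0,0,0,0,195],[0,0,0,0,0,0,195]]' 15
```

```text
1482 [ 0.51799394 -0.26698686  0.18501686] [ 0.53570825 -0.18159075  0.19728077] [ 0.52571573 -0.22041667  0.19424177] 3.977567972563186 0.5258727323103878
clock: 2.33
tcp_pos: [0.5255, -0.22, 0.1754]
eef_rot: [0.001, 0.735, 0.678, 0.0]
wrist_force: [0.1, -0.1, 0.6]
grip_width: 0.0513
```

```bash
python3 -m pendant '[[0,0,0,0,0,0,195],[0,0,0,0,0,0,195],[0,0,0,0,0,0,195],[0,0,0,0,0,0,195],[0,0,0,0,0,0,195],[0,0,0,0,0,0,195]]'
```

```text
clock: 2.83
tcp_pos: [0.525, -0.2199, 0.1745]
eef_rot: [-0.0, 0.735, 0.678, 0.0]
wrist_force: [-0.9, 0.3, -0.4]
grip_width: 0.0207
```

```bash
python3 -m pendant '[[0,-0.7,0.1,0,0,0,195],[0,-0.75,0.1,0,0,0,195],[0,-0.9,0.2,0,0,0,195],[0,-0.9,0.2,0,0,0,195],[0,-0.85,0.3,0,0,0,195],[0,-0.85,0.3,0,0,0,195],[0,-0.85,0.35,0,0,0,195],[0,-0.8,0.4,0,0,0,195],[0,-0.8,0.45,0,0,0,195],[0,-0.8,0.45,0,0,0,195]]'
python3 -m pendant '[[0,-0.75,0.55,0,0,0,195],[0,-0.75,0.55,0,0,0,195],[0,-0.65,0.6,0,0,0,195],[0,-0.5,0.5,0,0,0,195],[0,0,0,0,0,0,195],[0,0,0,0,0,0,195]]'
python3 - <<'E'
from h import *
look("scene",2);p,d,C=look("side",2)
E
```

```text
clock: 3.67
tcp_pos: [0.4425, -0.2132, 0.1456]
eef_rot: [0.0, 0.735, 0.678, 0.0]
wrist_force: [-0.3, -0.6, 0.5]
grip_width: 0.0204
clock: 4.17
tcp_pos: [0.4166, -0.2112, 0.1238]
eef_rot: [-0.0, 0.735, 0.678, -0.0]
wrist_force: [0.6, 0.2, -0.1]
grip_width: 0.0209
```

View pics/scene2.png

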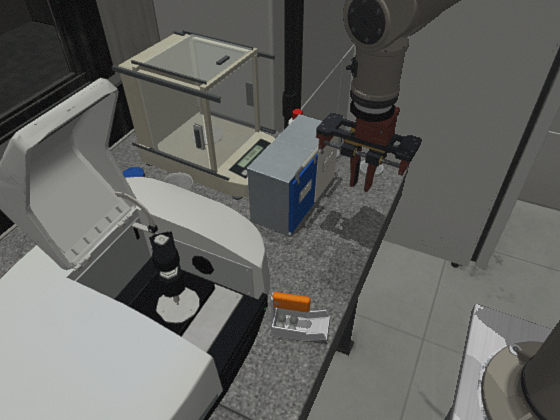

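View pics/side2.png

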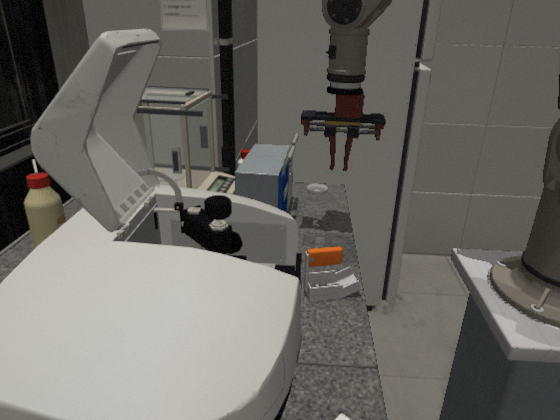

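```bash
python3 - <<'E'
from h import *
p,d,C=look("wrist",3)
p=cv2.imread("pics/scene2.png"); a=cv2.resize(p[90:250,240:430],None,fx=4,fy=4)[:600]; cv2.imwrite("pics/z3.png",a)
E
```

```text
(no output)
```

View pics/z3.png

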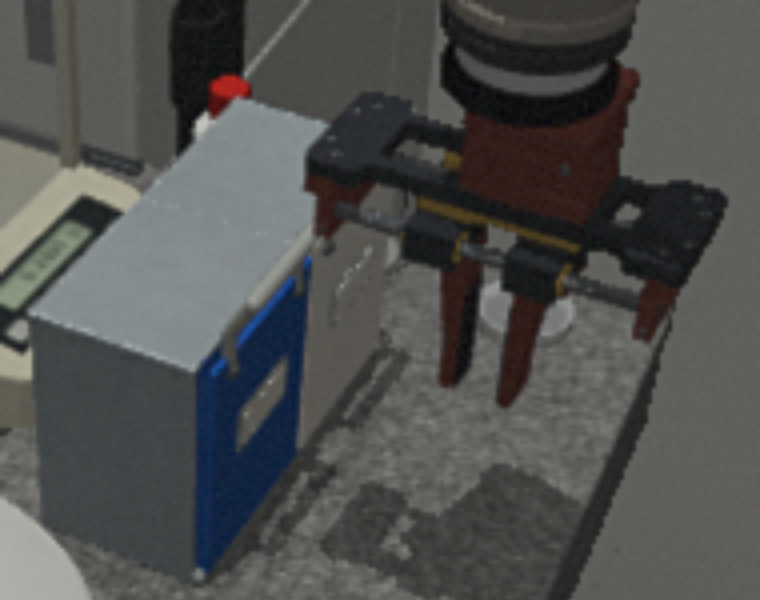

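View pics/wrist3.png

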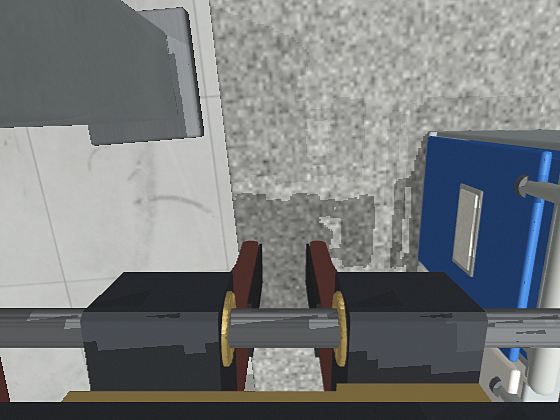

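```bash
python3 - <<'E'
from h import *
s=sense();print(s['tcp_pos'],s['qpos'].round(3));t=s['tcp_pos']
for n in("scene","side","wrist"): print(n,proj(n,[t,t+[.017,0,0],t-[.017,0,0]]).round(1))
E
```

```text
[ 0.41758766 -0.21131809  0.12434802] [ 0.228  0.215  0.122  2.107 -0.036  0.82   0.292]
scene [[357.7 198.4]
 [349.7 196. ]
 [365.9 200.8]]
side [[336.6 183.4]
 [329.2 183.1]
 [344.  183.7]]
wrist [[283.8 237.4]
 [313.5 235.1]
 [254.1 239.6]]
```

```bash
python3 - <<'E'
from h import *
for n in("scene","side"):
    p,d,C=look(n,4)
    m=(d>0)&(abs(C[...,0]-.417)<.04)&(abs(C[...,1]+.211)<.04)&(C[...,2]>.03)&(C[...,2]<.22)
    q=C[m]; print(n,len(q)); 
    for lo in np.arange(.08,.2,.01):
        k=q[(q[:,2]>=lo)&(q[:,2]<lo+.01)]
        if len(k): print(lo.round(2),len(k),k.min(0).round(3),k.max(0).round(3))
E
```

```text
scene 405
0.15 3 [ 0.403 -0.201  0.159] [ 0.434 -0.199  0.16 ]
0.16 58 [ 0.397 -0.221  0.16 ] [ 0.437 -0.195  0.17 ]
0.17 58 [ 0.397 -0.222  0.17 ] [ 0.437 -0.196  0.18 ]
0.18 64 [ 0.397 -0.221  0.18 ] [ 0.437 -0.196  0.19 ]
0.19 63 [ 0.396 -0.221  0.19 ] [ 0.438 -0.196  0.2  ]
side 243
0.16 29 [ 0.4   -0.208  0.161] [ 0.436 -0.197  0.169]
0.17 34 [ 0.398 -0.212  0.17 ] [ 0.436 -0.197  0.18 ]
0.18 31 [ 0.399 -0.206  0.18 ] [ 0.435 -0.196  0.19 ]
0.19 47 [ 0.396 -0.212  0.19 ] [ 0.438 -0.196  0.2  ]
```

```bash
python3 - <<'E'
from h import *
for n in("scene","side"):
    d=np.load(f"pics/{n}0.npy"); C=cloud(d,*pose(n))
    m=(d>0)&(abs(C[...,0]-.674)<.07)&(abs(C[...,1])<.03)&(C[...,2]>.17)&(C[...,2]<.35)
    q=C[m]; print(n,len(q)); 
    for lo in np.arange(.17,.26,.005):
        k=q[(q[:,2]>=lo)&(q[:,2]<lo+.005)]
        if len(k): print(lo.round(3),len(k),k.min(0).round(3),k.max(0).round(3))
E
```

```text
scene 3536
0.17 349 [ 0.604 -0.03   0.17 ] [0.744 0.03  0.175]
0.175 457 [ 0.606 -0.02   0.175] [0.744 0.03  0.18 ]
0.18 269 [0.633 0.001 0.18 ] [0.744 0.03  0.185]
0.185 18 [0.711 0.021 0.185] [0.744 0.03  0.187]
0.215 1 [ 0.72  -0.008  0.22 ] [ 0.72  -0.008  0.22 ]
0.22 24 [ 0.622 -0.012  0.221] [0.726 0.012 0.225]
0.225 58 [ 0.62  -0.01   0.225] [0.725 0.014 0.23 ]
0.23 56 [ 0.62 -0.01  0.23] [0.727 0.014 0.235]
0.235 57 [ 0.62  -0.011  0.235] [0.726 0.013 0.24 ]
0.24 57 [ 0.62 -0.01  0.24] [0.727 0.013 0.245]
0.245 55 [ 0.62  -0.009  0.245] [0.726 0.013 0.25 ]
0.25 47 [ 0.619 -0.01   0.25 ] [0.727 0.013 0.255]
0.255 62 [ 0.619 -0.008  0.255] [0.728 0.014 0.26 ]
side 2736
0.17 48 [ 0.606 -0.03   0.17 ] [0.728 0.022 0.175]
0.175 99 [ 0.607 -0.018  0.175] [0.744 0.03  0.18 ]
0.18 84 [ 0.654 -0.002  0.18 ] [0.743 0.03  0.185]
0.185 21 [0.694 0.019 0.185] [0.743 0.03  0.187]
0.22 10 [ 0.624 -0.008  0.222] [0.725 0.013 0.225]
0.225 42 [ 0.621 -0.011  0.225] [0.725 0.013 0.23 ]
0.23 43 [ 0.62  -0.012  0.23 ] [0.725 0.014 0.235]
0.235 47 [ 0.62  -0.008  0.235] [0.726 0.013 0.24 ]
0.24 45 [ 0.621 -0.008  0.24 ] [0.725 0.014 0.245]
0.245 40 [ 0.62  -0.004  0.245] [0.725 0.013 0.25 ]
0.25 46 [ 0.62  -0.011  0.25 ] [0.728 0.014 0.255]
0.255 46 [ 0.619 -0.01   0.255] [0.727 0.014 0.26 ]
```

The fingertips show about 34 mm above the reported TCP in both fixed cameras, at the start as well as now. So the pull passed over the bar without touching it, which fits the near-zero force. From here I take the tips as 34 mm behind the TCP and try again deeper.

```bash
python3 -m pendant '[[0,0,-4,0,0,0,110],[0,0,-4,0,0,0,110],[0,0,-3.5,0,0,0,100],[0,2.7,0,0,0,0,100],[0,2.7,0,0,0,0,100],[0,2.7,0,0,0,0,100],[0,2.7,0,0,0,0,100],[0,0,0,0,0,0,100],[0,0,0,0,0,0,100]]'
python3 - <<'E'
from h import *
p,d,C=look("wrist",5)
m=(d>0)&(C[...,2]>.187)&(C[...,2]<.2)&(C[...,1]>-.28)&(C[...,1]<-.15)&(C[...,0]>.49)&(C[...,0]<.56)
q=C[m];f=np.polyfit(q[:,1],q[:,0],1);print(len(q),q.min(0),q.max(0),np.polyval(f,-.22))
s=sense();T=q2R(s['eef_rot']); print(T.T@(np.array([.525,-.22,.138])-s['tcp_pos'])*100)
E
```

```text
clock: 5.17
tcp_pos: [0.5254, -0.2195, 0.2386]
eef_rot: [-0.0, 0.735, 0.679, -0.0]
wrist_force: [0.0, -0.3, 0.2]
grip_width: 0.0529
1666 [ 0.51815744 -0.26687711  0.18701753] [ 0.53372287 -0.18154691  0.19736987] 0.5257768528110032
[-0.01185636  0.08221609 10.06701663]
```

View pics/wrist5.png

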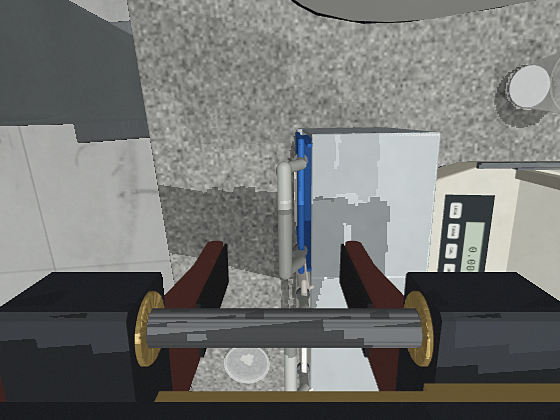

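The wrist view shows the bar at column 285, centred between the open fingers. Now I descend 10 cm.

```bash
python3 -m pendant '[[0,0,3,0,0,0,100],[0,0,3,0,0,0,100],[0,0,2,0,0,0,100],[0,0,1,0,0,0,100],[0,0,0.9,0,0,0,100],[0,0,0,0,0,0,100],[0,0,0,0,0,0,195],[0,0,0,0,0,0,195],[0,0,0,0,0,0,195],[0,0,0,0,0,0,195],[0,0,0,0,0,0,195],[0,0,0,0,0,0,195]]'
python3 -m pendant '[[0,-0.7,0.1,0,0,0,195],[0,-0.75,0.1,0,0,0,195],[0,-0.9,0.2,0,0,0,195],[0,0,0,0,0,0,195]]'
python3 - <<'E'
from h import *
p,d,C=look("scene",6)
cv2.imwrite("pics/z6.png",cv2.resize(p[90:250,240:430,::-1],None,fx=4,fy=4)[:600])
E
```

```text
clock: 6.22
tcp_pos: [0.5247, -0.2199, 0.1404]
eef_rot: [0.0, 0.735, 0.678, 0.0]
wrist_force: [-0.4, -0.4, -1.4]
grip_width: 0.0214
clock: 6.55
tcp_pos: [0.4985, -0.218, 0.1356]
eef_rot: [-0.001, 0.735, 0.678, -0.001]
wrist_force: [-0.3, 0.8, 0.6]
grip_width: 0.0208
```

View pics/z6.png

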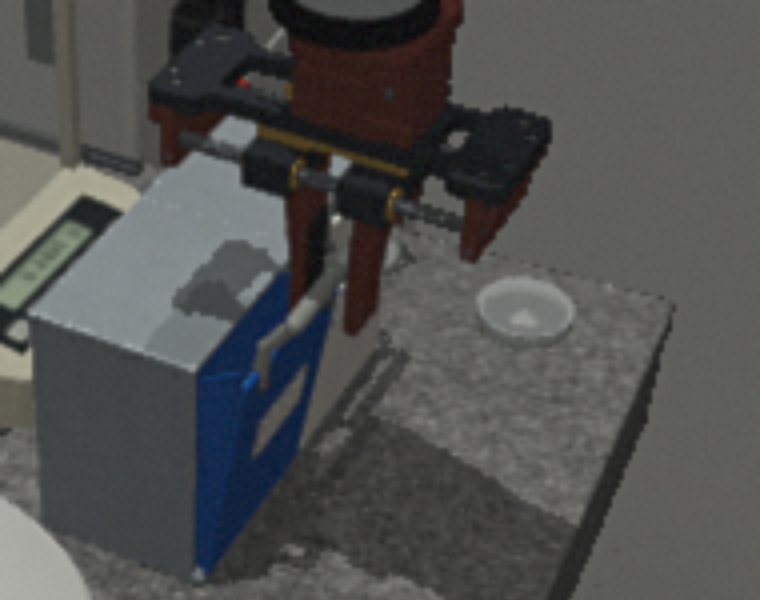

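The bin now follows: its top edge stands out and the bar lies between the fingers, at about (325,290) in the zoom. I carry on along the arc.

```bash
python3 -m pendant '[[0,-0.9,0.2,0,0,0,195],[0,-0.85,0.3,0,0,0,195],[0,-0.85,0.3,0,0,0,195],[0,-0.85,0.35,0,0,0,195],[0,-0.8,0.4,0,0,0,195],[0,-0.8,0.45,0,0,0,195],[0,-0.8,0.45,0,0,0,195],[0,-0.75,0.55,0,0,0,195],[0,-0.75,0.55,0,0,0,195],[0,-0.65,0.6,0,0,0,195],[0,-0.65,0.6,0,0,0,195],[0,0,0,0,0,0,195]]'
python3 -m pendant '[[0,-0.3,0.1,0,0,0,195],[0,-0.2,0,0,0,0,195],[0,0,0,0,0,0,195]]'
python3 - <<'E'
from h import *
p,d,C=look("scene",7)
cv2.imwrite("pics/z7.png",cv2.resize(p[90:250,240:430,::-1],None,fx=4,fy=4)[:600])
E
```

```text
clock: 7.6
tcp_pos: [0.4123, -0.2106, 0.0871]
eef_rot: [-0.001, 0.735, 0.678, -0.001]
wrist_force: [-1.2, -0.2, 0.0]
grip_width: 0.0206
clock: 7.85
tcp_pos: [0.4103, -0.2107, 0.0878]
eef_rot: [0.0, 0.735, 0.678, 0.0]
wrist_force: [1.6, -0.1, -0.7]
grip_width: 0.0204
```

View pics/z7.png

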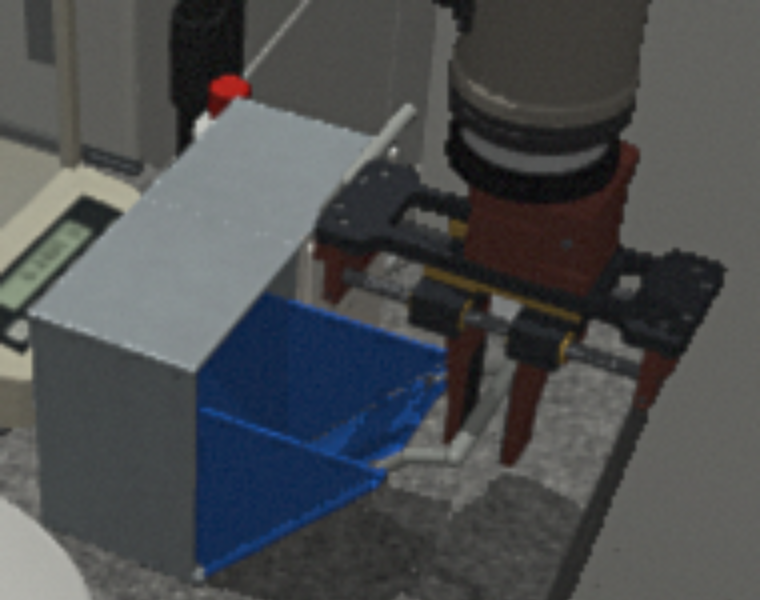

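```bash
cat >> h.py <<'E'
def bar(C,d):
    m=(d>0)&(C[...,2]>.10)&(C[...,2]<.165)&(C[...,1]>-.27)&(C[...,1]<-.155)&(C[...,0]>.385)&(C[...,0]<.47)
    return m
E
python3 - <<'E'
from h import *
for n in("scene","side"):
    p,d,C=look(n,8)
    g=(p.max(2).astype(int)-p.min(2)<28)&(p.max(2)>70)
    m=bar(C,d)&g; q=C[m]; print(n,len(q),np.percentile(q,[2,50,98],axis=0).round(4).tolist())
    b=blue(p)&(d>0)&(C[...,1]<-.14)&(C[...,1]>-.3)&(C[...,0]>.4)&(C[...,0]<.6); q=C[b]; print("blue",np.percentile(q,[0.5,50,99.5],axis=0).round(4).tolist())
s=sense();print(s['tcp_pos'],s['wrist_force'])
E
```

```text
scene 219 [[0.4092, -0.2549, 0.1149], [0.4172, -0.1945, 0.14], [0.4547, -0.1732, 0.1442]]
blue [[0.448, -0.2782, 0.0175], [0.5189, -0.2611, 0.0878], [0.5898, -0.1631, 0.1247]]
side 144 [[0.4096, -0.2685, 0.1147], [0.4319, -0.1799, 0.1349], [0.4574, -0.1662, 0.1456]]
blue [[0.4503, -0.2779, 0.0534], [0.5072, -0.1728, 0.1036], [0.5548, -0.1624, 0.126]]
[ 0.41031315 -0.21070309  0.08778068] [ 1.68804241 -0.62417971 -0.36080909]
```

```bash
python3 -m pendant '[[0,-0.4,0.2,0,0,0,195],[0,-0.4,0.2,0,0,0,195],[0,0,0,0,0,0,195],[0,0,0,0,0,0,195]]'
```

```text
clock: 8.33
tcp_pos: [0.4106, -0.2113, 0.0867]
eef_rot: [0.007, 0.734, 0.679, 0.004]
wrist_force: [13.2, 0.0, 4.1]
grip_width: 0.0207
```

Wrist force rose to 13 N with no further travel, so the bin is at its stop. I back off to centre the bar between the fingers before rising.

```bash
python3 -m pendant '[[0,0.7,-0.2,0,0,0,195],[0,0.5,-0.2,0,0,0,195],[0,0,0,0,0,0,195],[0,0,0,0,0,0,195]]'
```

```text
clock: 8.67
tcp_pos: [0.413, -0.2109, 0.0871]
eef_rot: [-0.001, 0.735, 0.678, -0.0]
wrist_force: [-0.1, 0.3, 0.4]
grip_width: 0.0207
```

```bash
python3 - <<'E'
from h import *
d=np.load("pics/scene0.npy"); C=cloud(d,*pose("scene"))
ds=np.load("pics/side0.npy"); S=cloud(ds,*pose("side"))
q=np.vstack([C[d>0],S[ds>0]])
for x in np.arange(.40,.74,.03):
    r=[]
    for y in np.arange(-.14,.22,.03):
        k=q[(abs(q[:,0]-x)<.015)&(abs(q[:,1]-y)<.015)]; r.append("%4d"%(k[:,2].max()*1000) if len(k) else "   -")
    print("%.2f"%x," ".join(r))
E
python3 -m pendant '[[0,0.25,0,0,0,0,195],[0,0,-1,0,0,0,195],[0,0,-2,0,0,0,195],[0,0,-4,0,0,0,150],[0,0,-4,0,0,0,100],[0,0,-4,0,0,0,50],[0,0,-3,0,0,0,20],[0,3.5,0,0,0,0,20],[0,3.5,0,0,0,0,20]]'
```

```text
0.40    4    4    4    3    3   39   38   32    4    3    3    3
0.43    4    4    3    3    4   33   98   33    3    3    4    3
0.46    3    3    4    3    3   32   98   92    4    4    3    4
0.49    3    4    3    3    3   72  153   96   91   92   91   91
0.52    3    3    3    3  144  155  161   64   65   64   64   64
0.55    2    4    4  142  154  165  170   71   70   71   70   69
0.58    3    2    0  151  346  558  563   90   90   93   92   88
0.61    3    -    -  157  346  558  563  127  173  224  224   90
0.64    -    -    -  160  517  518  560  178  178  224  224   89
0.67    -    -    -  164  400  414  558  183  183  178   90   89
0.70    -    -    -  167  346  491  554  450  450  450  450  450
0.73    -    -    -  170  346  346  546  454  453  454  454  454
clock: 9.42
tcp_pos: [0.487, -0.2179, 0.2716]
eef_rot: [0.003, 0.736, 0.677, 0.002]
wrist_force: [1.2, -0.1, -0.1]
grip_width: 0.0573
```

```bash
python3 -m pendant '[[0,0,-3,0,-7,0,20],[0,0,0,0,-7,0,20],[0,0,0,0,-7,0,20],[0,0,0,0,-7,0,20],[0,0,0,0,-7,0,20],[0,0,0,0,-7,0,20],[0,0,0,0,-7,0,20],[0,0,0,0,-7,0,20],[0,0,0,0,-7,0,20],[0,0,0,0,-7,0,20]]'
python3 - <<'E'
from h import *
s=sense();print(s['qpos'].round(3)); T=q2R(s['eef_rot']);print(T.round(3), np.degrees(np.arccos(-T[2,2])))
look("scene",9)
E
```

```text
clock: 10.25
tcp_pos: [0.4869, -0.2157, 0.299]
eef_rot: [0.392, 0.601, 0.554, -0.422]
wrist_force: [-0.1, 0.6, -0.2]
grip_width: 0.081
[-0.362  0.416 -0.009  2.016  1.016  1.582 -0.949]
[[ 0.03   0.997 -0.072]
 [ 0.336 -0.078 -0.939]
 [-0.942  0.004 -0.337]] 70.30880093033328
```

View pics/scene9.png

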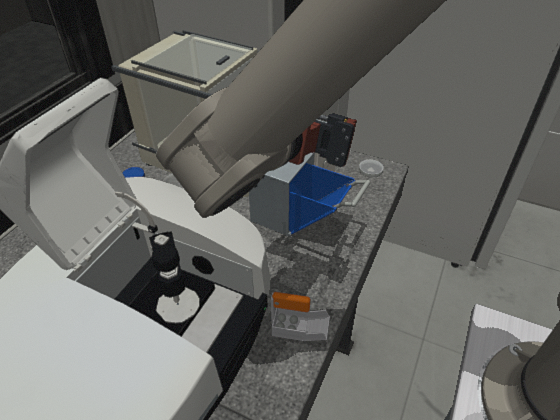

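Tilting 70° is reachable, and the bin stays open in the scene view (blue pocket at (320,190)). I check the wrist's clearance for the lower pour pose.

```bash
python3 - <<'E'
from h import *
for n in("scene","side"):
    p,d,C=look(n,10); d0=np.load(f"pics/{n}0.npy")
    m=(d>0)&(d0>0)&(d<d0-.03)&(C[...,2]>.15)&(C[...,0]>.3)&(C[...,0]<.75)
    q=C[m]
    for y in np.arange(-.3,.4,.05):
        k=q[abs(q[:,1]-y)<.025]
        if len(k)>5: print(n,y.round(2),len(k),"zmin",np.percentile(k[:,2],1).round(3),"x",k[:,0].min().round(3),k[:,0].max().round(3))
E
```

```text
scene -0.15 6 zmin 0.319 x 0.441 0.445
scene -0.1 365 zmin 0.321 x 0.408 0.469
scene -0.05 1521 zmin 0.316 x 0.408 0.466
scene -0.0 457 zmin 0.332 x 0.459 0.48
scene 0.05 129 zmin 0.343 x 0.304 0.491
scene 0.1 8294 zmin 0.423 x 0.305 0.502
scene 0.15 15612 zmin 0.401 x 0.366 0.565
scene 0.2 1443 zmin 0.382 x 0.454 0.529
side -0.1 517 zmin 0.307 x 0.415 0.585
side -0.05 1363 zmin 0.313 x 0.408 0.586
side -0.0 190 zmin 0.331 x 0.46 0.53
side 0.05 108 zmin 0.346 x 0.466 0.536
side 0.1 184 zmin 0.368 x 0.399 0.538
side 0.15 7188 zmin 0.372 x 0.407 0.573
side 0.2 1614 zmin 0.38 x 0.456 0.526
```

View pics/side10.png

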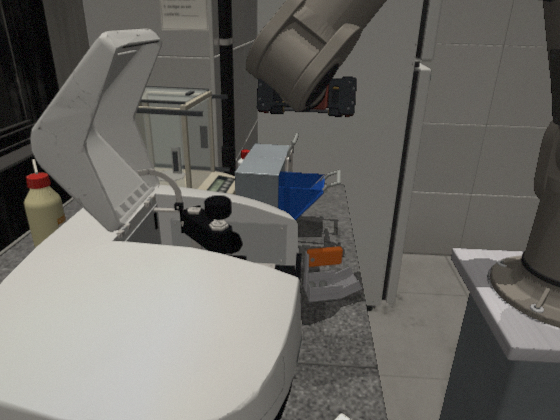

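```bash
python3 -m pendant '[[0,0,0,0,7,0,0],[0,0,0,0,7,0,0],[0,0,0,0,7,0,0],[0,0,0,0,7,0,0],[0,0,0,0,7,0,0],[0,0,0,0,7,0,0],[0,0,0,0,7,0,0],[0,0,0,0,7,0,0],[0,0,0,0,7,0,0],[0,0,0,0,7,0,0]]'
python3 -m pendant '[[3.2,-0.8,0,0,0,0,0],[3.2,-0.8,0,0,0,0,0],[3.2,-0.8,0,0,0,0,0],[3.2,-0.8,0,0,0,0,0],[3.2,-0.8,0,0,0,0,0],[3.2,-0.8,0,0,0,0,0],[3.2,-0.8,0,0,0,0,0],[3,-0.7,0,0,0,0,0]]'
python3 -m pendant '[[0,0,0,0,0,-7,0],[0,0,0,0,0,-7,0],[0,0,0,0,0,-7,0],[0,0,0,0,0,-7,0],[0,0,0,0,0,-7,0],[0,0,0,0,0,-7,0],[0,0,0,0,0,-7,0],[0,0,0,0,0,-7,0],[0,0,0,0,0,-7,0],[0,0,0,0,0,-7,0],[0,0,0,0,0,-7,0],[0,0,0,0,0,-7,0]]'
python3 -m pendant '[[0,0,0,0,0,-7,0],[0,0,0,0,0,-7,0],[0,0,0,0,0,-7,0],[0,0,0,0,0,-4,0],[0,0,0,0,0,0,0],[0,0,0,0,0,0,0]]'
cat >> h.py <<'E'
def err(pos,ang):
    s=sense();T=q2R(s['eef_rot']);print(s['clock'],s['tcp_pos'].round(4),s['qpos'].round(2))
    print("tool x angle",np.degrees(np.arctan2(T[1,0],T[0,0])).round(2),"tilt",np.degrees(np.arccos(-T[2,2])).round(2))
    a=np.radians(ang); X=np.array([np.cos(a),np.sin(a),0]);Z=np.array([0,0,-1.]);G=np.c_[X,np.cross(Z,X),Z]
    print("rot tool deg",np.degrees(R.from_matrix(T.T@G).as_rotvec()).round(2),"shift cm",(T.T@(np.array(pos)-s['tcp_pos'])*100).round(2))
E
python3 - <<'E'
from h import *
err([.4437,.0422,.026],194.6)
p,d,C=look("wrist",11)
m=orange(p)&(d>0)&(C[...,2]>.085); q=C[m]
r=cv2.minAreaRect((q[:,:2]*1000).astype(np.float32));print(r,np.median(q[:,2]))
E
```

```text
clock: 11.23
tcp_pos: [0.4875, -0.2189, 0.3035]
eef_rot: [0.004, 0.735, 0.678, 0.007]
wrist_force: [0.8, -0.5, -0.6]
grip_width: 0.0879
clock: 11.9
tcp_pos: [0.4442, 0.042, 0.3012]
eef_rot: [0.002, 0.735, 0.678, 0.004]
wrist_force: [0.7, 0.3, -0.7]
grip_width: 0.0878
clock: 12.9
tcp_pos: [0.4448, 0.0402, 0.301]
eef_rot: [0.004, 0.09, 0.996, 0.002]
wrist_force: [0.0, -0.4, 0.1]
grip_width: 0.0877
clock: 13.4
tcp_pos: [0.4445, 0.0405, 0.3001]
eef_rot: [0.003, -0.123, 0.992, 0.0]
wrist_force: [0.9, -0.2, 0.6]
grip_width: 0.0878
13.4 [0.4445 0.0405 0.3001] [-0.09 -0.   -0.14  1.91 -0.    1.22  1.59]
tool x angle -165.84 tilt 0.35
rot tool deg [ 0.    0.35 -0.44] shift cm [ 0.2   0.18 27.41]
((450.11572265625, 40.84845733642578), (63.994606018066406, 12.651540756225586), 13.911834716796875) 0.09467252363361534
```

View pics/wrist11.png

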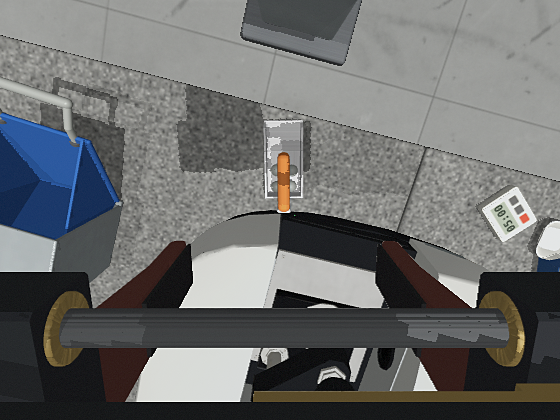

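The wrist view shows the orange grip at column 283, rows 152-212, lined up with the finger axis. Next I check the gripper body's clearance to the spectrometer.

```bash
python3 - <<'E'
from h import *
c=np.array([.444,.042]);a=np.radians(194.4);X=np.array([np.cos(a),np.sin(a)]);Y=np.array([X[1],-X[0]])
for n in("scene","side"):
    d=np.load(f"pics/{n}0.npy");C=cloud(d,*pose(n)); q=C[d>0]
    l=np.c_[(q[:,:2]-c)@X,(q[:,:2]-c)@Y,q[:,2]]
    k=l[(l[:,0]<-.03)&(l[:,0]>-.075)&(abs(l[:,1])<.1)&(l[:,2]>.1)&(l[:,2]<.3)]
    for x in np.arange(-.07,-.03,.005):
        t=k[abs(k[:,0]-x-.0025)<.0025]
        print(n,x.round(3),len(t), t[:,2].max().round(3) if len(t) else '', t[:,1].min().round(3) if len(t) else '')
    # body profile: initial pose, tool x = world y
    m=(abs(q[:,0]-.674)<.1)&(abs(q[:,1])<.08)&(q[:,2]>.215)&(q[:,2]<.4); b=q[m]
    for z in np.arange(.22,.36,.01):
        t=b[(b[:,2]>z)&(b[:,2]<=z+.01)]
        if len(t): print("  z over tip %.2f"%(z-.222),t[:,1].min().round(3),t[:,1].max().round(3),t[:,0].min().round(3),t[:,0].max().round(3))
E
```

```text
scene -0.07 127 0.155 -0.076
scene -0.065 117 0.154 -0.071
scene -0.06 159 0.15 -0.059
scene -0.055 2 0.104 -0.011
scene -0.05 0  
scene -0.045 0  
scene -0.04 0  
scene -0.035 0  
scene -0.03 0  
  z over tip -0.00 -0.012 0.08 0.62 0.772
  z over tip 0.01 -0.011 0.08 0.62 0.774
  z over tip 0.02 -0.01 0.076 0.62 0.774
  z over tip 0.03 -0.01 0.062 0.619 0.773
  z over tip 0.04 -0.009 0.062 0.618 0.773
  z over tip 0.05 -0.009 0.062 0.616 0.774
  z over tip 0.06 -0.012 0.061 0.616 0.773
  z over tip 0.07 -0.01 0.061 0.718 0.773
  z over tip 0.08 -0.03 0.061 0.592 0.773
  z over tip 0.09 -0.032 0.061 0.592 0.773
  z over tip 0.10 -0.033 0.06 0.587 0.774
  z over tip 0.11 -0.031 0.062 0.584 0.774
  z over tip 0.12 -0.032 0.061 0.585 0.774
  z over tip 0.13 -0.022 0.061 0.633 0.774
side -0.07 101 0.156 -0.074
side -0.065 89 0.154 -0.053
side -0.06 71 0.15 -0.01
side -0.055 1 0.101 -0.008
side -0.05 0  
side -0.045 0  
side -0.04 0  
side -0.035 0  
side -0.03 0  
  z over tip -0.00 -0.011 0.08 0.621 0.768
  z over tip 0.01 -0.012 0.079 0.62 0.774
  z over tip 0.02 -0.008 0.073 0.62 0.774
  z over tip 0.03 -0.011 0.063 0.619 0.774
  z over tip 0.04 -0.01 0.062 0.617 0.774
  z over tip 0.05 -0.009 0.062 0.616 0.774
  z over tip 0.06 -0.01 0.063 0.615 0.774
  z over tip 0.07 -0.012 0.064 0.605 0.774
  z over tip 0.08 -0.032 0.062 0.593 0.774
  z over tip 0.09 -0.026 0.062 0.593 0.773
  z over tip 0.10 -0.026 0.062 0.587 0.774
  z over tip 0.11 -0.02 0.062 0.585 0.774
  z over tip 0.12 -0.033 0.063 0.585 0.774
  z over tip 0.13 -0.021 0.062 0.633 0.774
```

```bash
python3 -m pendant '[[0.1,0.1,3.5,0,0.3,-0.4,60],[0,0,3.5,0,0,0,90],[0,0,3.5,0,0,0,90],[0,0,3.5,0,0,0,90],[0,0,3.5,0,0,0,90],[0,0,3,0,0,0,90],[0,0,2,0,0,0,90],[0,0,1,0,0,0,90],[0,0,0,0,0,0,90],[0,0,0,0,0,0,90]]'
python3 - <<'E'
from h import *
err([.4437,.0415,.028],194.4)
p,d,C=look("wrist",12)
p,d,C=look("side",12); cv2.imwrite("pics/z12.png",cv2.resize(p[130:330,250:430,::-1],None,fx=3,fy=3))
E
```

```text
clock: 14.28
tcp_pos: [0.4422, 0.0418, 0.0634]
eef_rot: [-0.002, -0.128, 0.992, -0.0]
wrist_force: [0.6, 0.1, -0.2]
grip_width: 0.0567
14.2833 [0.4422 0.0418 0.0634] [-0.11  0.29 -0.14  2.19  0.06  0.67  1.53]
tool x angle -165.27 tilt 0.24
rot tool deg [-0.   -0.24  0.33] shift cm [-0.15 -0.07  3.54]
```

View pics/wrist12.png

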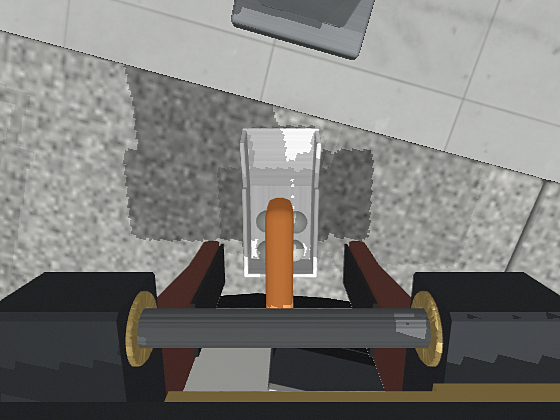

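View pics/z12.png

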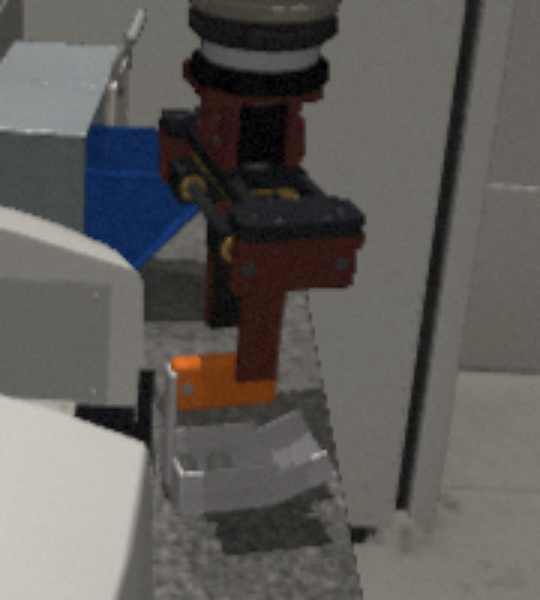

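```bash
python3 - <<'E'
from h import *
c=np.array([.4422,.0418]);a=np.radians(194.6);X=np.array([np.cos(a),np.sin(a)]);Y=np.array([X[1],-X[0]])
for n in("scene","side"):
    p,d,C=look(n,13); l=np.stack([(C[...,:2]-c)@X,(C[...,:2]-c)@Y,C[...,2]],-1)
    o=orange(p)&(d>0); q=l[o]; print(n,"orange x",np.percentile(q[:,0],[1,99]).round(4),"y",np.percentile(q[:,1],[1,99]).round(4),"z",np.percentile(q[:,2],[1,99]).round(4))
    m=(d>0)&~o&(abs(l[...,0])<.03)&(abs(l[...,1])<.06)&(l[...,2]>.075)&(l[...,2]<.15); q=l[m]
    for sg in(1,-1):
        k=q[q[:,1]*sg>.012]
        if len(k)>5: print(sg,len(k),k.min(0).round(4),k.max(0).round(4))
E
```

```text
Traceback (most recent call last):
IndexError: index -1 is out of bounds for axis 0 with size 0
```

```bash
python3 - <<'E'
from h import *
c=np.array([.4422,.0418]);a=np.radians(194.6);X=np.array([np.cos(a),np.sin(a)]);Y=np.array([X[1],-X[0]])
for n in("side",):
    p,d,C=look(n,14); l=np.stack([(C[...,:2]-c)@X,(C[...,:2]-c)@Y,C[...,2]],-1)
    o=orange(p)&(d>0); q=l[o]; print(n,"orange x",np.percentile(q[:,0],[1,99]).round(4),"y",np.percentile(q[:,1],[1,99]).round(4),"z",np.percentile(q[:,2],[1,99]).round(4))
    m=(d>0)&~o&(abs(l[...,0])<.03)&(abs(l[...,1])<.06)&(l[...,2]>.065)&(l[...,2]<.15); q=l[m]
    for z in np.arange(.07,.15,.01):
        k=q[(q[:,2]>z)&(q[:,2]<z+.01)]
        if len(k)>2: print(z.round(2),len(k),k.min(0).round(4),k.max(0).round(4))
E
```

```text
side orange x [-0.0392  0.0009] y [-0.0035  0.0065] z [0.0684 0.0975]
0.07 109 [-0.0296  0.0018  0.0702] [0.0233 0.0074 0.0799]
0.08 63 [-0.0295  0.0005  0.08  ] [0.0259 0.0078 0.09  ]
0.09 36 [-0.0292 -0.0071  0.0901] [-0.0005  0.007   0.098 ]
0.1 108 [-0.0116 -0.0346  0.1012] [0.012  0.0401 0.11  ]
0.11 126 [-0.0116 -0.0376  0.11  ] [0.0115 0.0403 0.1199]
0.12 123 [-0.0117 -0.0323  0.1201] [0.0119 0.0397 0.13  ]
0.13 104 [-0.0118 -0.0334  0.1302] [0.011  0.0419 0.14  ]
0.14 97 [-0.0118 -0.0371  0.14  ] [0.0111 0.0428 0.1498]
```

Depth confirms the fingers straddle the block about 40 mm ahead of its back end (scoop x about -5), with tips at 0.098. I go down 3.5 cm and close.

```bash
python3 -m pendant '[[0,0,1.5,0,0,0,90],[0,0,1.2,0,0,0,90],[0,0,0.8,0,0,0,90],[0,0,0,0,0,0,90],[0,0,0,0,0,0,140],[0,0,0,0,0,0,180],[0,0,0,0,0,0,255],[0,0,0,0,0,0,255],[0,0,0,0,0,0,255],[0,0,0,0,0,0,255],[0,0,0,0,0,0,255],[0,0,0,0,0,0,255]]' 40
python3 -m pendant '[[0,0,0,0,0,0,255],[0,0,0,0,0,0,255],[0,0,0,0,0,0,255]]'
```

```text
clock: 15.48
tcp_pos: [0.4411, 0.0418, 0.0275]
eef_rot: [-0.003, -0.129, 0.992, -0.0]
wrist_force: [-0.1, -0.9, -1.2]
grip_width: 0.0136
clock: 15.73
tcp_pos: [0.4411, 0.0418, 0.0274]
eef_rot: [-0.003, -0.129, 0.992, -0.0]
wrist_force: [0.1, 1.2, -2.1]
grip_width: 0.0134
```

```bash
python3 -m pendant '[[0,0,-0.5,0,0,0,255],[0,0,-1,0,0,0,255],[0,0,-1.8,0,0,0,255],[0,0,-2.2,0,0,0,255],[0,0,-2.5,0,0,0,255],[0,0,-2.5,0,0,0,255],[0,0,-2.5,0,0,0,255],[0,0,-2.5,0,0,0,255],[0,0,-2.5,0,0,0,255],[0,0,-2.3,0,0,0,255],[0,0,-1.5,0,0,0,255],[0,0,-0.7,0,0,0,255]]'
python3 - <<'E'
from h import *
p,d,C=look("wrist",15);look("side",15);s=sense();print(s['tcp_pos'],s['grip_width'],s['wrist_force'])
E
```

```text
clock: 16.73
tcp_pos: [0.4434, 0.0424, 0.2557]
eef_rot: [-0.0, -0.129, 0.992, -0.0]
wrist_force: [0.1, 0.0, -2.2]
grip_width: 0.0137
[0.44296063 0.04229766 0.25400018] 0.013616614525891463 [-0.16432569  0.0522278  -3.13296597]
```

View pics/wrist15.png

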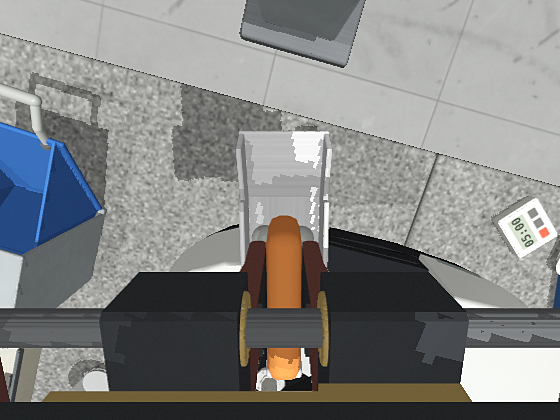

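View pics/side15.png

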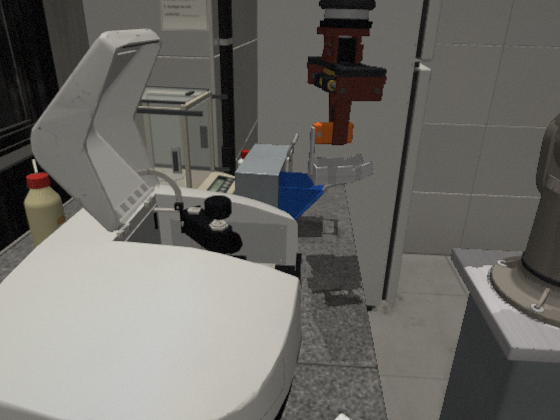

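The scoop hangs level in the grip with the balls in the tray. The wrist view shows the spout at rows 132-180, and the wrist force reads about 2.2-3 N. Now I turn it.

```bash
python3 -m pendant '[[0,0,-0.5,0,0,2,255],[0,0,-0.8,0,0,4,255],[0,0,-0.7,0,0,6,255],[0,0,0,0,0,7,255],[0,0,0,0,0,7,255],[0,0,0,0,0,7,255],[0,0,0,0,0,7,255],[0,0,0,0,0,7,255],[0,0,0,0,0,7,255],[0,0,0,0,0,7,255],[0,0,0,0,0,7,255],[0,0,0,0,0,7,255]]'
python3 -m pendant '[[0,0,0,0,0,7,255],[0,0,0,0,0,7,255],[0,0,0,0,0,7,255],[0,0,0,0,0,6,255],[0,0,0,0,0,4,255],[0,0,0,0,0,3,255],[0,0,0,0,0,0,255],[0,0,0,0,0,0,255]]'
python3 - <<'E'
from h import *
err([.483,-.2885,.27],85.4)
E
```

```text
clock: 17.83
tcp_pos: [0.4415, 0.042, 0.2711]
eef_rot: [-0.003, 0.504, 0.864, -0.003]
wrist_force: [0.5, -0.2, -1.8]
grip_width: 0.0137
clock: 18.5
tcp_pos: [0.4418, 0.0421, 0.2715]
eef_rot: [-0.002, 0.732, 0.681, -0.003]
wrist_force: [-0.3, 0.3, -1.6]
grip_width: 0.0137
18.5 [0.4418 0.0421 0.2715] [-0.12  0.02 -0.12  1.96  0.    1.17 -0.31]
tool x angle 85.9 tilt 0.42
rot tool deg [-0.4   0.12  0.5 ] shift cm [-32.68   6.47   0.18]
```

```bash
python3 -m pendant '[[-0.5,0.1,0,0,0,0.5,255],[-1.2,0.2,0,0,0,0,255],[-2,0.4,0,0,0,0,255],[-2.5,0.5,0,0,0,0,255],[-2.8,0.55,0,0,0,0,255],[-2.8,0.55,0,0,0,0,255],[-2.8,0.55,0,0,0,0,255],[-2.8,0.55,0,0,0,0,255],[-2.8,0.55,0,0,0,0,255],[-2.8,0.55,0,0,0,0,255],[-2.8,0.55,0,0,0,0,255],[-2.5,0.5,0,0,0,0,255]]'
python3 -m pendant '[[-2.2,0.45,0,0,0,0,255],[-1.3,0.35,0,0,0,0,255],[-0.7,0.15,0,0,0,0,255],[0,0,0,0,0,0,255],[0,0,0,0,0,0,255],[0,0,0,0,0,0,255]]'
python3 - <<'E'
from h import *
err([.483,-.2885,.27],85.4)
look("scene",16)
E
```

```text
clock: 19.5
tcp_pos: [0.4742, -0.2468, 0.2725]
eef_rot: [-0.001, 0.736, 0.677, -0.003]
wrist_force: [0.4, 0.2, -1.9]
grip_width: 0.014
clock: 20.0
tcp_pos: [0.481, -0.2854, 0.2727]
eef_rot: [-0.002, 0.735, 0.678, -0.002]
wrist_force: [-0.5, 0.6, -2.2]
grip_width: 0.0141
20.0 [ 0.481  -0.2854  0.2727] [ 0.26  0.22  0.19  1.74 -0.04  1.2   0.38]
tool x angle 85.42 tilt 0.3
rot tool deg [-0.29  0.05  0.02] shift cm [-0.29  0.23  0.27]
```

View pics/scene16.png

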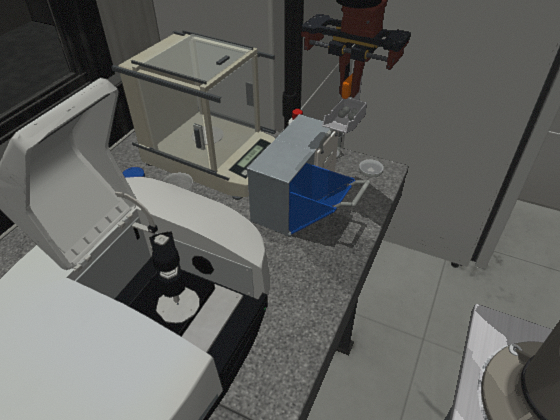

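```bash
python3 - <<'E'
from h import *
s=sense();T=q2R(s['eef_rot']);t=s['tcp_pos']
L=[t+T@[.0615,y,.0085] for y in(-.025,0,.025)]
# bin rim corners predicted: hinge frame
hx=np.array([.997,-.078,0]);u=np.array([.078,.997,0]);H=np.array([.5435,-.2215,.008]);a=.7
bx=np.cos(a)*hx+np.sin(a)*np.array([0,0,1.]);bz=-np.sin(a)*hx+np.cos(a)*np.array([0,0,1.])
B=[H+bx*x+u*y+bz*z for x,y,z in((0,.052,.15),(0,-.052,.15),(.0,.052,0),(-.015,.038,.182),(-.015,-.038,.182))]
pl=proj("scene",L);pb=proj("scene",B);print(pl.round(1))
p=cv2.imread("pics/scene16.png")
z=cv2.resize(p[80:240,240:420],None,fx=4,fy=4,interpolation=cv2.INTER_CUBIC)
for P,c in((pl,(0,0,255)),(pb,(0,255,0))):
    for q in P: cv2.circle(z,tuple(((q-[240,80])*4).astype(int).tolist()),4,c,1)
cv2.imwrite("pics/z16.png",z[:600])
E
```

```text
[[345.3 131.8]
 [333.  128.2]
 [320.9 124.6]]
```

View pics/z16.png

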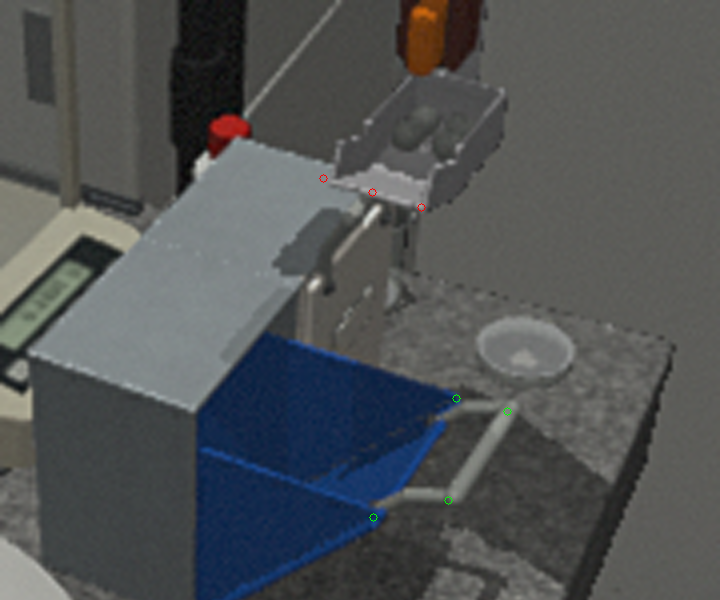

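The predicted lip (red) and bin points (green) match the image, and the balls sit in the tray. I tilt to 20° and lower.

```bash
python3 -m pendant '[[0.2,0.05,0.4,0,-2,0,255],[0.2,0.05,0.8,0,-4,0,255],[0.2,0.05,0.8,0,-4,0,255],[0.2,0.05,0.8,0,-4,0,255],[0.2,0.05,0.7,0,-4,0,255],[0,0,0.3,0,-2,0,255],[0,0,0,0,0,0,255],[0,0,0,0,0,0,255]]'
cat >> h.py <<'E'
def lip():
    s=sense();T=q2R(s['eef_rot']);t=s['tcp_pos'];L=t+T@[.0615,0,.0085]
    u=np.array([.078,.997,0]);f=-np.array([.997,-.078,0]);H=np.array([.5435,-.2215,.008]);r=L-H
    print(s['clock'],"lip: fwd mm",(r@f*1000).round(1),"u",(r@u*1000).round(1),"z",(L[2]*1000).round(1),"tilt",np.degrees(np.arccos(-T[2,2])).round(1),"tcp",t.round(4),"q",s['qpos'].round(2),s['grip_width'])
E
python3 -c "
from h import *
lip()"
```

```text
clock: 20.72
tcp_pos: [0.4837, -0.281, 0.2342]
eef_rot: [0.116, 0.723, 0.668, -0.129]
wrist_force: [-0.4, -0.1, -1.3]
grip_width: 0.0136
20.7167 lip: fwd mm 55.0 u -9.1 z 205.1 tilt 20.0 tcp [ 0.4837 -0.281   0.2342] q [ 0.03  0.19  0.17  1.91  0.37  1.04 -0.06] 0.013594733825602733
```

```bash
python3 -m pendant '[[0.3,0,-0.1,0,-3,0,255],[0.25,0,-0.2,0,-4,0,255],[0.25,0,-0.2,0,-4,0,255],[0.2,0,-0.25,0,-4,0,255],[0.2,0,-0.25,0,-4,0,255],[0.2,0,-0.25,0,-4,0,255],[0.15,0,-0.3,0,-4,0,255],[0.15,0,-0.3,0,-4,0,255],[0.15,0,-0.3,0,-4,0,255],[0.1,0,-0.3,0,-4,0,255],[0,0,0,0,0,0,255],[0,0,0,0,0,0,255]]'
python3 -c "
from h import *
lip();p,d,C=look('scene',17);cv2.imwrite('pics/z17.png',cv2.resize(p[80:230,240:420,::-1],None,fx=4,fy=4))"
```

```text
clock: 21.72
tcp_pos: [0.4864, -0.2512, 0.2417]
eef_rot: [0.331, 0.639, 0.591, -0.364]
wrist_force: [-0.8, 0.1, -1.8]
grip_width: 0.0137
21.7167 lip: fwd mm 54.9 u -9.7 z 184.6 tilt 59.0 tcp [ 0.4864 -0.2512  0.2417] q [-0.36  0.39  0.14  2.05  0.95  1.32 -0.85] 0.0136896671672071
```

View pics/z17.png

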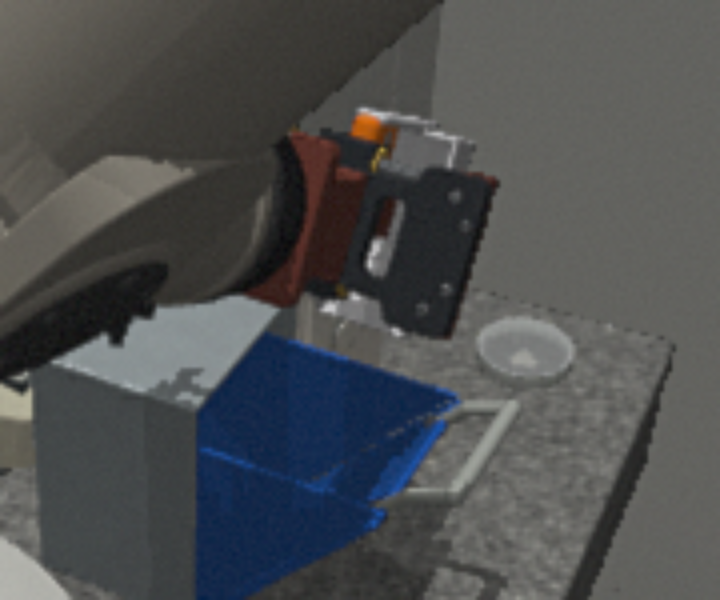

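The gripper hides the spout, and the balls are not visible yet. I tilt further and look with the wrist camera.

```bash
python3 -m pendant '[[0,0,-0.2,0,-5,0,255],[0,0,-0.2,0,-5,0,255],[0,0,-0.2,0,-4,0,255],[0,0,0,0,0,0,255],[0,0,0,0,0,0,255],[0,0,0,0,0,0,255]]'
python3 -c "
from h import *
lip();look('scene',18);look('wrist',18);look('side',18)"
```

```text
clock: 22.27
tcp_pos: [0.4863, -0.2472, 0.2455]
eef_rot: [0.401, 0.592, 0.545, -0.439]
wrist_force: [0.1, -1.0, -0.8]
grip_width: 0.0136
22.2667 lip: fwd mm 55.1 u -20.2 z 184.2 tilt 72.9 tcp [ 0.4863 -0.2472  0.2455] q [-0.45  0.53  0.16  2.06  1.04  1.45 -1.03] 0.013601817817399452
```

View pics/wrist18.png

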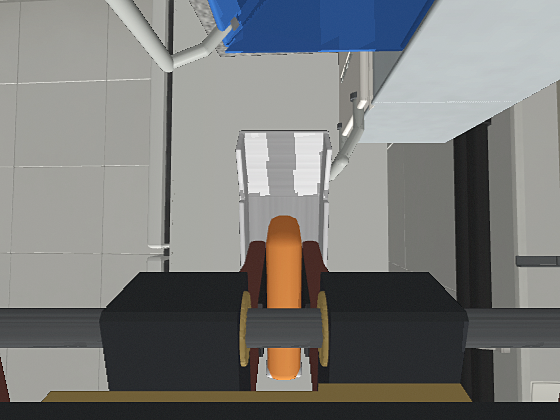

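View pics/side18.png

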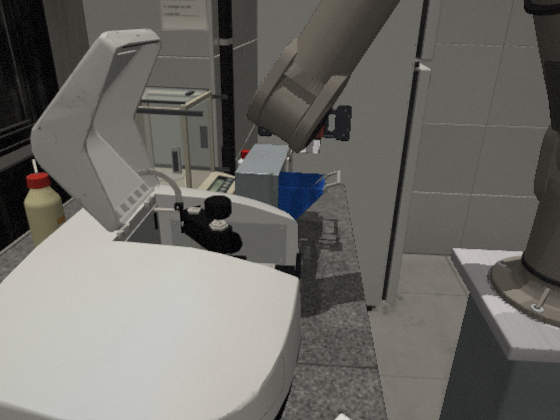

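The wrist view shows the scoop's ramp and tray empty at rows 130-215. I raise, level out, and look into the bin.

```bash
python3 -m pendant '[[-2.4,0,-0.7,0,0,0,255],[-2.4,0,-0.7,0,0,0,255],[0,0,0,0,7,0,255],[0,0,0,0,7,0,255],[0,0,0,0,7,0,255],[0,0,0,0,7,0,255],[0,0,0,0,7,0,255],[0,0,0,0,7,0,255],[0,0,0,0,7,0,255],[0,0,0,0,7,0,255],[0,0,0,0,7,0,255],[0,0,0,0,7,0,255]]'
python3 -m pendant '[[0,0,0,0,3,0,255],[0,0,0,0,0,0,255],[0,0,0,0,0,0,255]]'
python3 -c "
from h import *
lip();p,d,C=look('scene',19);cv2.imwrite('pics/z19.png',cv2.resize(p[80:230,240:420,::-1],None,fx=4,fy=4,interpolation=cv2.INTER_CUBIC));look('wrist',19)"
```

```text
clock: 23.42
tcp_pos: [0.487, -0.2473, 0.2975]
eef_rot: [0.017, 0.735, 0.677, -0.017]
wrist_force: [-0.6, -0.0, -2.0]
grip_width: 0.0138
clock: 23.67
tcp_pos: [0.4857, -0.248, 0.295]
eef_rot: [-0.001, 0.737, 0.676, -0.003]
wrist_force: [-0.5, 0.8, -1.5]
grip_width: 0.0136
23.6667 lip: fwd mm 55.2 u 30.6 z 286.3 tilt 0.3 tcp [ 0.4857 -0.248   0.295 ] q [ 0.12  0.17  0.27  1.74 -0.04  1.24  0.32] 0.013610219992259842
```

View pics/z19.png

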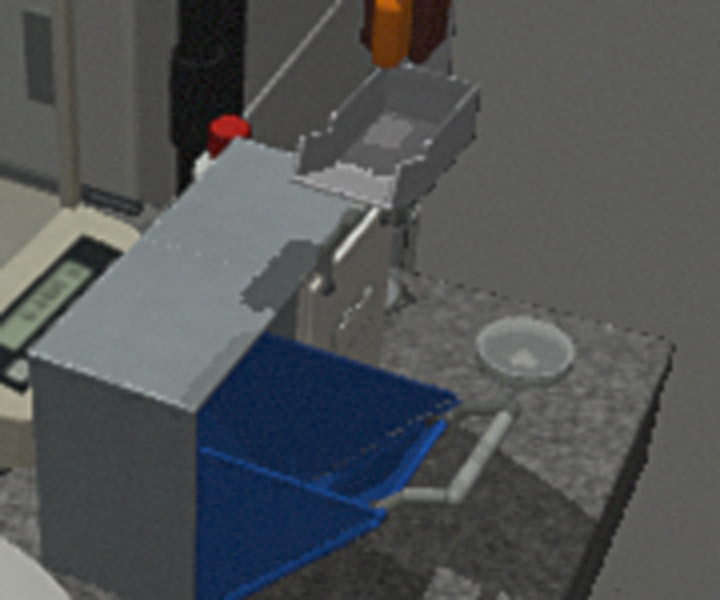

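View pics/wrist19.png

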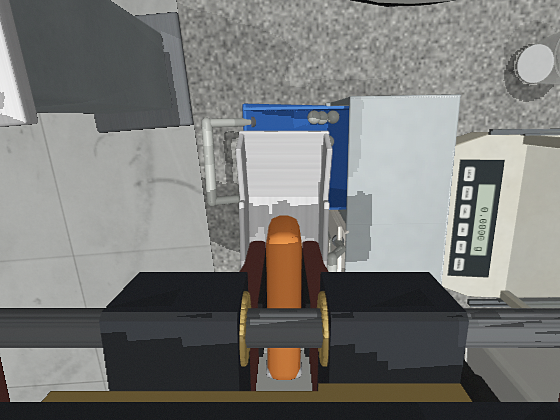

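The wrist view shows the tray empty and at least three balls in the bin's left corner, at about (322,117). I move to a free spot on the bench and look again.

```bash
python3 -m pendant '[[1.2,-0.4,0,0,0,0,255],[2.5,-0.95,0,0,0,0,255],[2.5,-0.95,0,0,0,0,255],[2.5,-0.95,0,0,0,0,255],[2.5,-0.95,0,0,0,0,255],[2.5,-0.95,0,0,0,0,255],[1.2,-0.6,0,0,0,0,255],[0,0,0,0,0,0,255],[0,0,0,0,0,0,255]]'
python3 -c "
from h import *
err([.44,-.095,.0285],85.4);look('wrist',20);p,d,C=look('scene',20);cv2.imwrite('pics/z20.png',cv2.resize(p[80:280,240:420,::-1],None,fx=3,fy=3,interpolation=cv2.INTER_CUBIC))"
```

```text
clock: 24.52
tcp_pos: [0.4413, -0.0915, 0.2948]
eef_rot: [-0.001, 0.734, 0.679, -0.002]
wrist_force: [-0.2, -0.4, -0.9]
grip_width: 0.0136
24.5167 [ 0.4413 -0.0915  0.2948] [-0.07  0.    0.13  1.92  0.    1.22 -0.01]
tool x angle 85.57 tilt 0.29
rot tool deg [-0.25  0.14  0.16] shift cm [-3.000e-01  2.000e-02  2.663e+01]
```

View pics/wrist20.png

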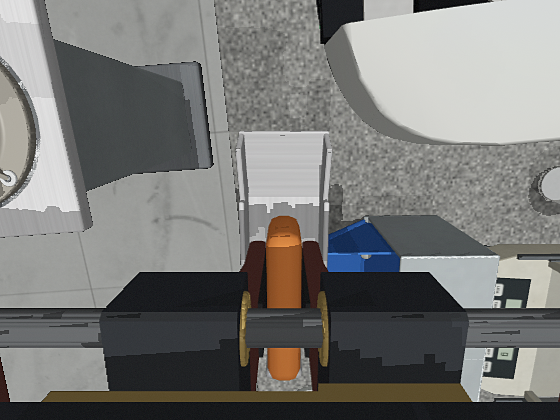

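View pics/z20.png

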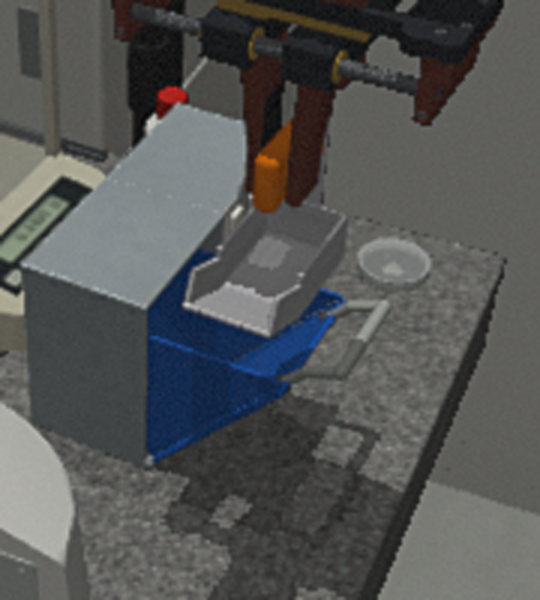

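```bash
python3 -c "
from h import *
d=np.load('pics/scene0.npy');C=cloud(d,*pose('scene'));q=C[(d>0)&(abs(C[...,2])<.006)]
for y in(-.14,-.1,-.06,-.02): print(y,q[abs(q[:,1]-y)<.01][:,0].min())"
python3 -m pendant '[[-0.3,0,1.5,0,0,0,255],[0,0,3,0,0,0,255],[0,0,3,0,0,0,255],[0,0,3,0,0,0,255],[0,0,3,0,0,0,255],[0,0,3,0,0,0,255],[0,0,3,0,0,0,255],[0,0,2.5,0,0,0,255],[0,0,1.5,0,0,0,255],[0,0,0.8,0,0,0,255],[0,0,0,0,0,0,255],[0,0,0,0,0,0,255]]'
python3 -c "
from h import *
err([.44,-.095,.0285],85.4)"
```

```text
-0.14 0.01728340802001191
-0.1 0.054382549295557664
-0.06 0.0969208200195433
-0.02 0.11258545396125091
clock: 25.62
tcp_pos: [0.4405, -0.0973, 0.0519]
eef_rot: [-0.001, 0.736, 0.677, -0.002]
wrist_force: [-0.2, -0.2, -0.8]
grip_width: 0.0139
25.6167 [ 0.4405 -0.0973  0.0519] [-0.03  0.31  0.12  2.2  -0.06  0.64  0.06]
tool x angle 85.26 tilt 0.3
rot tool deg [-0.28  0.12 -0.15] shift cm [ 0.23 -0.06  2.34]
```

```bash
python3 -c "
from h import *
d=np.load('pics/scene0.npy');C=cloud(d,*pose('scene'));q=C[(d>0)&(abs(C[...,2])<.008)]
for y in(-.14,-.1,-.06,-.02):
  x=q[(abs(q[:,1]-y)<.01)][:,0]; print(y,np.histogram(x,np.arange(.2,.5,.02))[0])
p,d,C=look('side',21);cv2.imwrite('pics/z21.png',cv2.resize(p[100:300,240:420,::-1],None,fx=3,fy=3))"
```

```text
-0.14 [ 0  0  0  0  0  0  0  0 41 71 69 68 69 69]
-0.1 [ 0  0  0  0  0  0  0  0 46 78 75 77 75 71]
-0.06 [ 0  0  0  0  0  0  0  0 53 84 87 85 80 80]
-0.02 [ 0  0  0  0  0  0  0  0 53 89 57 76  1  7]
```

View pics/z21.png

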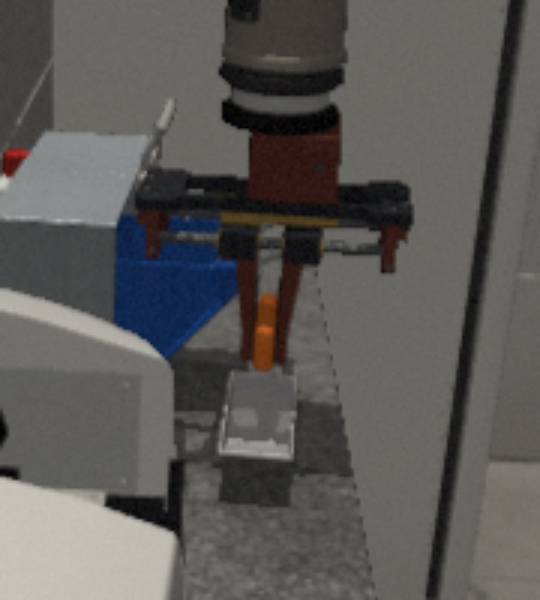

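The bench edge is at x of about 0.367 and the scoop hangs level over free bench. Now I lower it.

```bash
python3 -m pendant '[[0,0,0.8,0,0,0,255],[0,0,0.7,0,0,0,255],[0,0,0.5,0,0,0,255],[0,0,0.3,0,0,0,255],[0,0,0,0,0,0,255],[0,0,0,0,0,0,255]]'
python3 -m pendant '[[0,0,0.1,0,0,0,255],[0,0,0.1,0,0,0,255],[0,0,0,0,0,0,255]]'
```

```text
clock: 26.17
tcp_pos: [0.4398, -0.0967, 0.0285]
eef_rot: [-0.001, 0.736, 0.678, -0.002]
wrist_force: [-0.1, -0.0, -1.7]
grip_width: 0.0136
clock: 26.42
tcp_pos: [0.4403, -0.0968, 0.0273]
eef_rot: [-0.001, 0.736, 0.677, -0.002]
wrist_force: [-1.9, -0.1, 6.8]
grip_width: 0.0137
```

```bash
python3 -m pendant '[[0,0,-0.05,0,0,0,255],[0,0,0,0,0,0,240],[0,0,0,0,0,0,215],[0,0,0,0,0,0,180],[0,0,0,0,0,0,150],[0,0,0,0,0,0,130],[0,0,0,0,0,0,120],[0,0,0,0,0,0,120],[0,0,0,0,0,0,120],[0,0,0,0,0,0,120]]' 5
python3 -m pendant '[[0,0,-0.5,0,0,0,120],[0,0,-1.5,0,0,0,120],[0,0,-3,0,0,0,120],[0,0,-4,0,0,0,120],[0,0,-4,0,0,0,120],[0,0,-4,0,0,0,120],[0,0,-4,0,0,0,120],[0,0,-4,0,0,0,120],[0,0,-2,0,0,0,120],[0,0,0,0,0,0,120]]'
```

```text
clock: 27.25
tcp_pos: [0.44, -0.0967, 0.0271]
eef_rot: [-0.001, 0.736, 0.678, -0.002]
wrist_force: [0.1, 0.7, 0.4]
grip_width: 0.0468
clock: 28.08
tcp_pos: [0.444, -0.0967, 0.3027]
eef_rot: [0.002, 0.736, 0.677, 0.001]
wrist_force: [1.5, 0.5, 0.4]
grip_width: 0.0466
```

```bash
python3 -m pendant '[[-2,0.5,0,0,0,0,120],[-3.5,1,0,0,0,0,120],[-3.5,1,0,0,0,0,120],[-3.5,1,0,0,0,0,120],[-3,1,0,0,0,0,120],[0,0,0,0,0,0,120],[0,0,0,0,0,0,120]]'
python3 -c "
from h import *
p,d,C=look('wrist',22)
g=(d>0)&(C[...,0]>.43)&(C[...,0]<.56)&(C[...,1]>-.28)&(C[...,1]<-.16)&~blue(p)&(C[...,2]<.1)
print(g.sum()); 
cv2.imwrite('pics/z22.png',cv2.resize(p[60:270,180:400,::-1],None,fx=2.8,fy=2.8,interpolation=cv2.INTER_CUBIC))
look('scene',22);s=sense();print(s['tcp_pos'],s['wrist_force'])"
```

```text
clock: 28.67
tcp_pos: [0.4726, -0.2559, 0.2961]
eef_rot: [-0.002, 0.737, 0.676, -0.003]
wrist_force: [-0.3, 0.0, 0.6]
grip_width: 0.0466
1226
[ 0.47311476 -0.25337618  0.29649989] [-0.4211948   1.19432077  0.32258867]
```

View pics/z22.png

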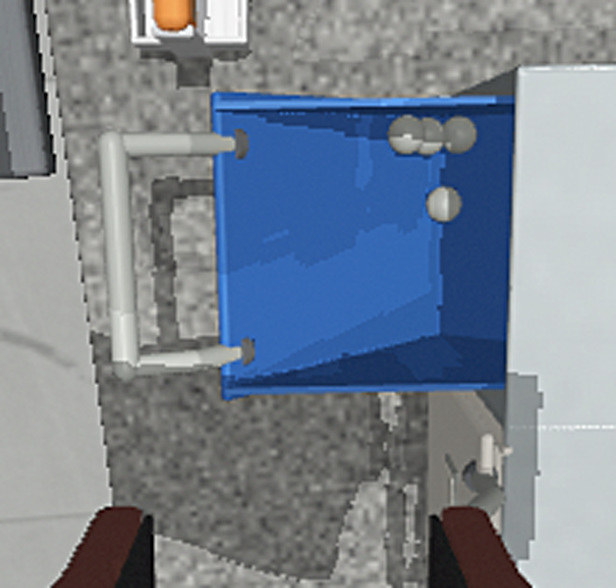

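View pics/scene22.png

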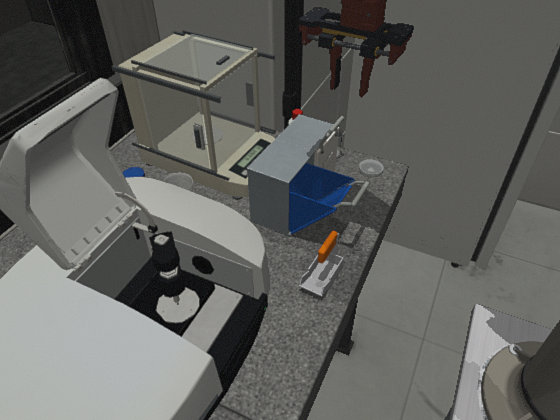

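All four balls show in the blue pocket, at zoom pixels (405,135), (432,135), (460,135) and (443,205). The scoop stands upright on the bench at scene pixel (325,270). One last check of the bin angle, ball motion and scoop level, then I hand in.

```bash
python3 -m pendant '[[0,0,0,0,0,0,120],[0,0,0,0,0,0,120],[0,0,0,0,0,0,120]]'; python3 -c "
from h import *
p,d,C=look('wrist',23)
a=cv2.imread('pics/wrist22.png')[60:270,180:400].astype(int);b=cv2.imread('pics/wrist23.png')[60:270,180:400].astype(int)
m=bar(C,d)&(p.max(2).astype(int)-p.min(2)<28)&(p.max(2)>70)&(C[...,0]<.43);q=C[m];print('bar',np.percentile(q,[2,50,98],axis=0).round(4).tolist())
g=(p.max(2).astype(int)-p.min(2)<30)&(d>0)&(C[...,0]>.47)&(C[...,0]<.535)&(C[...,1]>-.26)&(C[...,1]<-.165)&(C[...,2]<.09)&(C[...,2]>.005)
n,l,s,c=cv2.connectedComponentsWithStats(g.astype(np.uint8));print(s[1:,4],[C[l==i].mean(0).round(3).tolist() for i in range(1,n) if s[i,4]>20])
m=(d>0)&(C[...,2]>.186)&(C[...,2]<.2)&(C[...,1]<-.29)&(C[...,1]>-.38)&(C[...,0]>.48)&(C[...,0]<.56);print('white bar',C[m].mean(0) if m.any() else None)
p,d,C=look('scene',24);q=C[orange(p)&(d>0)];t=q[q[:,2]>.088];print('grip top z',np.percentile(t[:,2],[5,50,95]),t[:,:2].mean(0))
"
```

```text
clock: 29.02
tcp_pos: [0.4736, -0.2535, 0.2973]
eef_rot: [-0.001, 0.735, 0.678, -0.002]
wrist_force: [0.2, -0.1, 0.0]
grip_width: 0.0461
bar [[0.4097, -0.2583, 0.1354], [0.4168, -0.2165, 0.1416], [0.4287, -0.1766, 0.144]]
[155] [[0.526, -0.183, 0.049]]
white bar [ 0.51477635 -0.35952537  0.19139539]
grip top z [0.09121497 0.09416978 0.09593426] [ 0.43831123 -0.10102177]
```

```bash
python3 -c "
from workcell import arm
print(arm.hand_in())"
```

```text
the job is handed in; nothing more can be done
None
```

The job is done and handed in, at about 29 s of the 69 s allowed; the hand-in reports no verdict. The blue bin is pulled out to its stop and all four balls are in it. The scoop stands upright and released on the bench.

**One false start:** my first pull closed above the bar and moved nothing. The fixed cameras showed the fingertips about 34 mm short of the reported TCP, so I used that offset for every later move.

**Last checks:**
- **Bin angle:** bar height after the pour matches about 0.70 rad. At the end of the pull, force had risen to 13 N with no further travel.
- **Balls:** four are visible in the pocket, in its left rear area. My automatic ball-finding picked up only one cluster there, so the count of four is from viewing the picture. I saved a second picture a moment later but did not compare the two, so "at rest" was not measured.
- **Scoop:** the grip's top stands at 94 mm against the nominal 95 mm, so the scoop is flat on the bench. It was set down in front of the spectrometer, turned from its starting direction.
- **White bin:** its bar is still where it was when shut.
- **Robot:** the arm is clear of everything, with wrist force near 0.

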